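# Pack the press heads and insert tins on the carrier tray

## Robot

A 6-joint arm with a two-finger parallel gripper is mounted at the origin on a cart in front of the work surface, level with it; the furniture and walls round the work are solid. World frame = base frame: x ahead of the robot, y to its left, z up, the work surface at z = 0. Lengths are in m, angles in rad, forces in N, time in s.
With the tool pointing down it reaches from about 0.275 to 0.75 m from the base axis. Payload 10.2 kg.
Tool frame: the origin (TCP) lies midway between the tips of the shut fingers; the grasp point (between the pads) lies 19 mm behind it; z points along the fingers, y is the line along which they close (so a half turn about z gives the same grasp; the last joint's range is limited). The gripper opens to 88 mm and grips with 3 to 60 N. Pads are 18 mm wide; open, the fingers measure 123 mm over their backs; the gripper's body (75 mm by 187 mm) begins 45 mm behind the grasp point.
Start: joints at [0.878, 0.313, 1.498, -0, 1.331, -0.223], TCP at [0.238, 0.468, 0.239] pointing down, gripper open.
Joint ranges: [-2.94, 2.94], [-0.97, 2.17], [0.19, 2.56], [-1.23, 4.37], [0.02, 3.11], [-2.88, 2.88]. Speed limits (rad/s): [2.39, 2.39, 3.01, 3.14, 3.14, 3.14].

## Interface

Orientations are given as a unit quaternion [x, y, z, w].
In Python, from workcell import env, sensors, job, read_camera gives the robot as it stands (env), with the cameras as plain functions, the readings (sensors) and the job (job).
- The arm moves only by the shell command python3 nudge.py 'ROWS' [OPENING]. ROWS is one flat JSON list of numbers that holds 1 to 10 rows one after another, with no inner brackets; each row has 6 numbers: dx, dy, dz in shares of 0.6 m (1.0 is 0.6 m), then a rotation vector rx, ry, rz in shares of 4 rad (1.0 is 4 rad); each row is the pose to reach, as a shift and turn from the pose commanded when the command began, along the tool's axes at that moment; what a row does not reach only later rows make up. A row lasts 1/10 s, in which the tool goes at most 0.05 m and 0.15 rad, less where a joint would pass 70% of its speed; a pose out of reach is approached as far as the arm can. OPENING is the finger opening in m, set as the command begins (- or left out keeps the last). The fingers move at their own pace and stop on an object; the grip force is fixed at half the most. Time passes only in rows, so rows that do not move let the fingers close. It prints the time, the measured TCP pose, the force, the opening and the grip force at its end. No shift or turn number may pass 1 either way. Input that does not fit is refused with a message, and nothing moves.
- sensors.get_state(): the state, without advancing time (a new reading comes with each control period).
- read_camera(name): name is "side" or "top"; returns a dict with "frame" (384x512x3 uint8, blue, green, red), "fovy" (degrees; the focal length in pixels is half the picture's height over the tangent of half this angle, whatever the lens; pixels are square), "cx", "cy" (the principal point, pixels), "R" (3x3) and "t" (3): a world point X has camera coordinates R X + t. Camera axes: x right, y down, z forward; pixel columns grow to the right and rows downward; lengths in m; the calibration is good to about 2 mm. A picture is of the moment at which its call begins. There is no depth.
- job.close_job(): hands the job in; it is judged then, once.
The state is a dict: "time_s": time; "joint_positions": joint angles; "qd": joint speeds; "effort": joint torques, N m; "position": TCP position; "orientation": TCP orientation; "force": force on the tool from outside, world axes, zero at the start; "ft_torque": the same for the moment, N m; "gripper_width": finger opening in m; "grasp_force": force on a finger pad.
Only numpy, scipy, OpenCV 4.12 (cv2) and the standard library are available. Lean on these libraries where they do the work, as an engineer would, in place of code of your own. Each camera call takes 0.05 s, during which the arm holds its last target. There are 200 camera calls.

## Task

Load the carrier tray for the tool store: on the round pad stack all the hat-shaped press heads into one straight column, alternately flange down and flange up, beginning with one that stands flange down, so that bosses meet bosses and flanges meet flanges, and on the rectangular pad stack all the closed tins squarely into a second column. When everything is loaded, take the divider panel out of its parking block and push it fully down into the spring-clip slot between the two columns, upright and centred along the slot. If anything gets shifted on the way, put it right; let go of everything at the end.

Things in the scene. Friction and masses are not known exactly. Their poses are not given: they have to be found in the camera images.
- hat_up_0: solid steel press head shaped like a hat, 30 mm high: a round flange 62 mm in diameter and 8 mm thick, and on it a round boss 40 mm in diameter and 22 mm long. This one stands flange down, boss up. Origin: centre of its underside (the flange face); z up. May be absent.
- hat_up_1: solid steel press head shaped like a hat, 30 mm high: a round flange 62 mm in diameter and 8 mm thick, and on it a round boss 40 mm in diameter and 22 mm long. This one stands flange down, boss up. Origin: centre of its underside (the flange face); z up. May be absent.
- hat_up_2: solid steel press head shaped like a hat, 30 mm high: a round flange 62 mm in diameter and 8 mm thick, and on it a round boss 40 mm in diameter and 22 mm long. This one stands flange down, boss up. Origin: centre of its underside (the flange face); z up. May be absent.
- hat_down_0: solid steel press head shaped like a hat, 30 mm high: a round flange 62 mm in diameter and 8 mm thick, and on it a round boss 40 mm in diameter and 22 mm long. This one stands boss down, flange on top (flange from 22 to 30 mm above the origin). Origin: centre of its underside (the boss face); z up.
- hat_down_1: solid steel press head shaped like a hat, 30 mm high: a round flange 62 mm in diameter and 8 mm thick, and on it a round boss 40 mm in diameter and 22 mm long. This one stands boss down, flange on top (flange from 22 to 30 mm above the origin). Origin: centre of its underside (the boss face); z up.
- tin_0: closed metal tin with a plain lid, 60 mm along its x, 80 mm along its y, 36 mm high. Origin: centre of its underside; z up. May be absent.
- tin_1: closed metal tin with a plain lid, 60 mm along its x, 80 mm along its y, 36 mm high. Origin: centre of its underside; z up. May be absent.
- tin_2: closed metal tin with a plain lid, 60 mm along its x, 80 mm along its y, 36 mm high. Origin: centre of its underside; z up. May be absent.
- divider: divider panel standing upright: 110 mm long along its x, 12 mm thick along its y, 120 mm high. Origin: centre of its underside; z up. Foot: a round bead 12 mm thick, then a 5 mm thick neck up to 24 mm, then the 12 mm body. It starts loose in the wooden parking block, its foot 26 mm deep in a slot with about 2 mm play on each face; lift it straight out.
- parking_block: fixed wooden block, 150 x 40 mm, 34 mm high, with the slot in which the divider panel starts. Origin: centre of its underside; the slot runs along its x, its floor 8 mm above the worktop.
- tray: fixed aluminium carrier tray, 160 mm along its x, 340 mm along its y, 8 mm thick, low round rubber pad at its +y half, rectangular rubber pad at its -y half, spring-clip slot across the middle between them. Origin: centre of its underside; z up.
- round_pad (a point): centre of the top of the tray's round pad (68 mm in diameter, 12 mm above the worktop), where the column of press heads stands. Axes as the tray's.
- square_pad (a point): centre of the top of the tray's rectangular pad (64 mm along x, 84 mm along y, 12 mm above the worktop), where the column of tins stands, each tin's x along this x, either way round. Axes as the tray's.
- clip_slot (a point): centre of the slot floor, 8 mm above the worktop; slot along this x, axes as the tray's. At +y a fixed wall, 110 mm long, face 6 mm off centre, flared lip to 40 mm up; at -y two sprung rollers 17 mm up, which give way as the divider's foot is pushed straight down (10 to 15 N) and snap in over the bead. Home: divider's origin here, its x along this x, either way round.

How it is judged:
By the outcome, as a careful person would: the job done as asked, in the order asked, and still so for the second after the job is handed in, with the robot touching nothing.
Of hat_up_0, hat_up_1, hat_up_2 only 2 to 3 are there at a start; the rules pass over those that are not, and their reading is None.
Of tin_0, tin_1, tin_2 only 2 to 3 are there at a start; the rules pass over those that are not, and their reading is None.
At some moment in a run one of tin_0, tin_1, tin_2 may be knocked a few centimetres aside while the robot is not near it.
It also fails if it takes over 210 s, if anything falls off the work surface, if the arm or the gripper's body presses on something with over 40 N, if the wrist force passes 120 N, or if a joint passes its speed limit or range.

## Working session

There is one attempt and no reset: what is moved stays moved. The work goes in short steps, Python scripts to look and compute and a shell command to move; the robot and the scene stay as the last step left them, time stands still between calls to the robot, and variables do not carry over. Pictures are saved under pics/ and viewed, at most 15 in all, crops included, and the job is handed in when it is done.

```bash
ls; mkdir -p pics; python3 - <<'E'
from workcell import env, sensors, job, read_camera
import cv2
for n in("top","side"):
    c=read_camera(n); cv2.imwrite(f"pics/{n}0.png",cv2.resize(c["frame"],(800,600),interpolation=cv2.INTER_CUBIC))
    print(n,c["fovy"],c["cx"],c["cy"],c["R"],c["t"],{k:v for k,v in c.items() if k not in("frame","R","t")}.keys())
print(sensors.get_state())
E
```

```text
nudge.py
pics
workcell.py
top 48.40900711468446 250.50350974978315 187.37072259965916 [[ 0.01041186 -0.99974863  0.01985623]
 [-0.99020544 -0.01307327 -0.13900459]
 [ 0.13922923 -0.01821445 -0.99009265]] [-0.02102416  0.5607099   1.007153  ] dict_keys(['fovy', 'cx', 'cy'])
side 48.020123604258536 257.57202365014246 186.0027971821143 [[ 0.85728424 -0.51457499  0.01662257]
 [-0.3166372  -0.55242758 -0.77108019]
 [ 0.40596135  0.65577157 -0.63652104]] [-0.4825721   0.19042845  1.07197457] dict_keys(['fovy', 'cx', 'cy'])
{'time_s': 0.1, 'joint_positions': array([ 8.77579211e-01,  3.13345421e-01,  1.49832867e+00, -1.51285525e-05,
        1.33098921e+00, -2.23395383e-01]), 'qd': array([-0.00064685, -0.00116448, -0.001378  , -0.0002534 ,  0.00067385,
        0.00048473]), 'effort': array([ 3.93701746e-03, -4.02808213e+01, -2.52643687e+01,  6.96743536e-02,
        3.42270196e-02, -9.87845794e-06]), 'position': array([0.2375567 , 0.46794451, 0.23825539]), 'orientation': array([ 2.32754516e-01,  9.72535371e-01, -4.83327624e-04, -2.30253075e-04]), 'force': array([-0.54329532,  0.67022669, -0.06175323]), 'ft_torque': array([ 0.03381063, -0.01649034, -0.00289454]), 'grasp_force': 0.0, 'gripper_width': 0.08804229340969111}
```

View pics/top0.png

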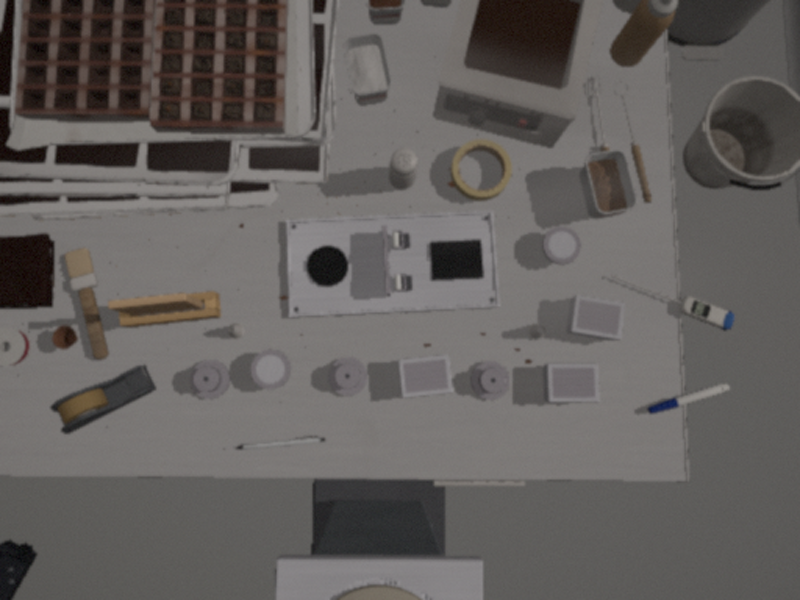

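View pics/side0.png

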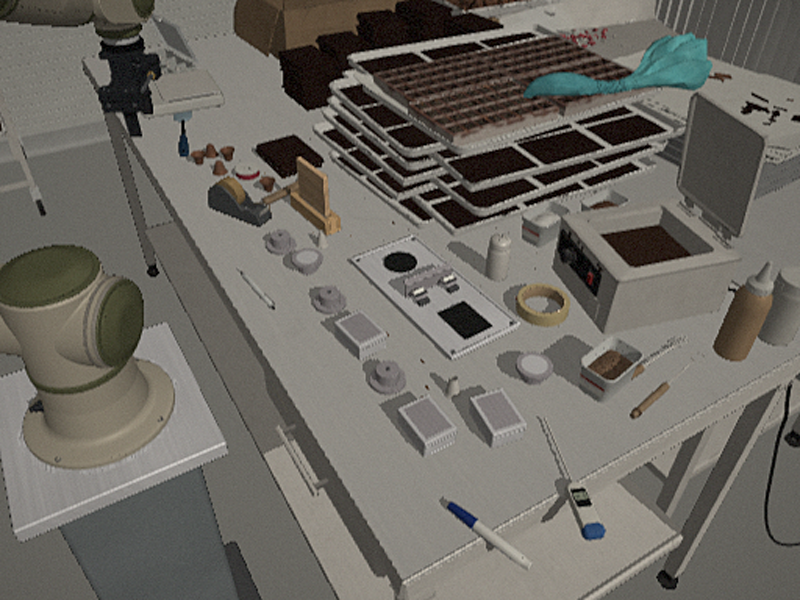

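```bash
cat > h.py <<'E'
from workcell import env, sensors, job, read_camera
import cv2, numpy as np
from scipy.spatial.transform import Rotation as Ro
def shot(name,n=4):
    cs=[read_camera(name) for _ in range(n)]
    c=cs[0]; c["frame"]=np.mean([k["frame"] for k in cs],0).astype(np.uint8); return c
def f(c): return 192/np.tan(np.radians(c["fovy"]/2))
def world(c,px,z):
    "pixel (512 frame, pixel-centre coords) -> world point on height z"
    d=np.array([(px[0]-c["cx"])/f(c),(px[1]-c["cy"])/f(c),1.])
    o=-c["R"].T@c["t"]; d=c["R"].T@d
    return o+d*(z-o[2])/d[2]
def proj(c,X):
    p=c["R"]@np.asarray(X,float)+c["t"]; return np.array([f(c)*p[0]/p[2]+c["cx"],f(c)*p[1]/p[2]+c["cy"]])
def crop(c,x0,y0,w,h,s,fn):
    cv2.imwrite(fn,np.clip(cv2.resize(c["frame"][y0:y0+h,x0:x0+w],None,fx=s,fy=s,interpolation=cv2.INTER_CUBIC)*1.25,0,255).astype(np.uint8))
def go(x,y,z,dirdeg=None):
    "tool-axis shift to reach a world TCP; dirdeg: wanted world angle of tool y (mod 180)"
    s=sensors.get_state(); R=Ro.from_quat(s["orientation"]); M=R.as_matrix()
    d=M.T@(np.array([x,y,z])-s["position"]); a=np.degrees(np.arctan2(M[1,1],M[0,1]))
    out=[d.round(4).tolist()]
    if dirdeg is not None:
        r=(dirdeg-a+90)%180-90; out.append(("rz",round(-np.radians(r),4)))
    print("go",*out,"angle",a.round(2),"tilt",M[:,2].round(4),"j6",s["joint_positions"][5].round(2))
E
python3 - <<'E'
from h import *
c=shot("top",6); np.save("top0.npy",c["frame"])
crop(c,100,200,160,70,5,"pics/a.png"); crop(c,178,130,150,80,5,"pics/b.png"); crop(c,250,140,160,120,5,"pics/c.png")
E
```

```text
(no output)
```

View pics/b.png

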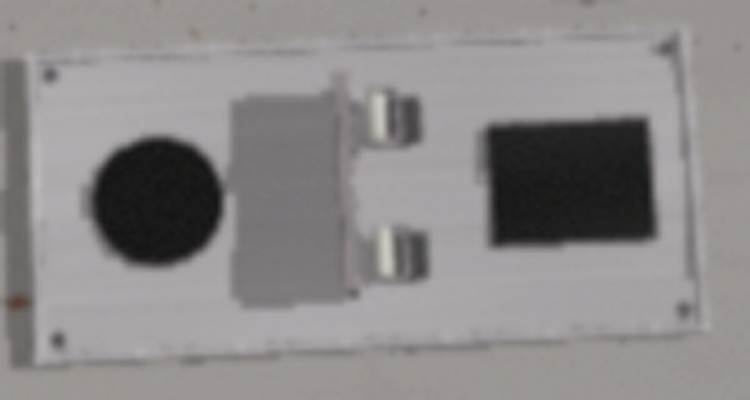

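View pics/c.png

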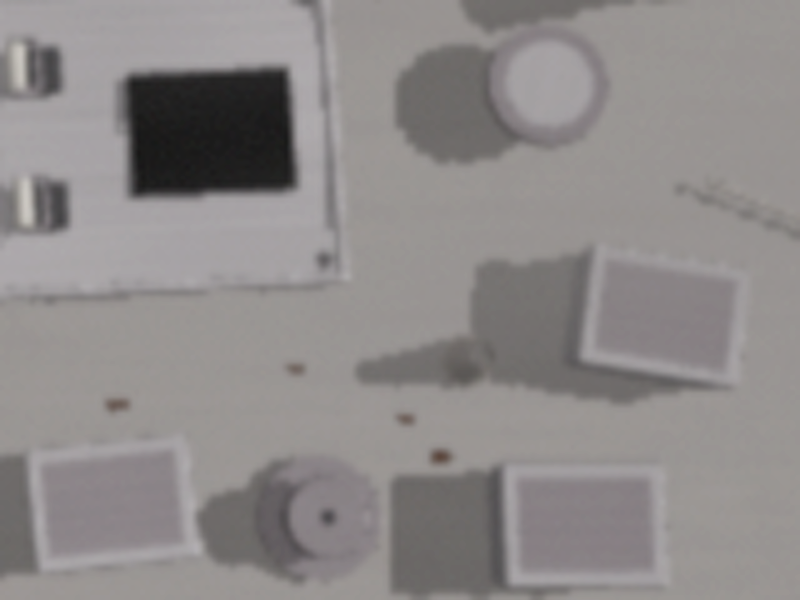

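View pics/a.png

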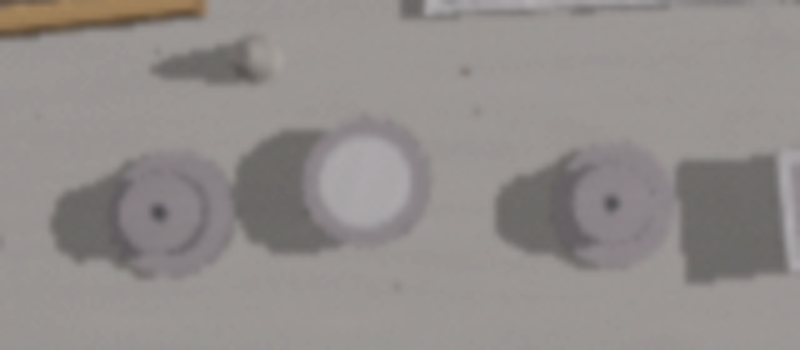

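```bash
python3 - <<'E'
from h import *
c=read_camera("top")
def w(p,o,z): return world(c,((p[0]+.5)/5-.5+o[0],(p[1]+.5)/5-.5+o[1]),z)[:2]
a,b,cc=(100,200),(178,130),(250,140)
T=np.array([w(p,b,.008) for p in [(27,55),(688,30),(708,330),(38,362)]])
print("tray",T.round(4).tolist(),"ctr",T.mean(0).round(4),"sides",[np.linalg.norm(T[i]-T[i-1]).round(4) for i in range(4)])
y=(T[0]+T[3]-T[1]-T[2]); print("tray y dir deg",np.degrees(np.arctan2(y[1],y[0])))
S=np.array([w(p,b,.012) for p in [(486,126),(648,118),(655,240),(492,246)]]);print("sq",S.mean(0).round(4)); 
y=(S[0]+S[3]-S[1]-S[2]); print(np.degrees(np.arctan2(y[1],y[0])))
print("round",w((157,200),b,.012).round(4))
for n,p,o in[("up0",(159,212),a),("up1",(611,203),a),("up2",(328,517),cc),("dn0",(366,182),a),("dn1",(548,86),cc)]: print(n,w(p,o,.03).round(4))
for n,P in[("A",[(32,452),(182,438),(200,553),(42,571)]),("B",[(503,464),(663,464),(667,585),(508,587)]),("C",[(597,243),(749,269),(735,385),(580,362)])]:
    Q=np.array([w(p,cc,.036) for p in P]); y=Q[0]+Q[3]-Q[1]-Q[2]
    print(n,Q.mean(0).round(4),np.degrees(np.arctan2(y[1],y[0])).round(1),[np.linalg.norm(Q[i]-Q[i-1]).round(3) for i in range(4)])
go(.3,.3,.24,0)
E
```

```text
tray [[0.6837, 0.1588], [0.7022, -0.1803], [0.5466, -0.1887], [0.5262, 0.1482]] ctr [ 0.6147 -0.0155] sides [np.float64(0.1579), np.float64(0.3396), np.float64(0.1558), np.float64(0.3376)]
tray y dir deg 93.29450749702946
sq [ 0.6208 -0.1188]
93.3187068979133
round [0.6087 0.0904]
up0 [0.4252 0.2718]
up1 [0.4319 0.0537]
up2 [ 0.4275 -0.1736]
dn0 [0.4407 0.1726]
dn1 [ 0.6433 -0.2867]
A [ 0.4329 -0.0688] 96.5 [np.float64(0.057), np.float64(0.073), np.float64(0.056), np.float64(0.077)]
B [ 0.4251 -0.2977] 91.0 [np.float64(0.059), np.float64(0.078), np.float64(0.058), np.float64(0.077)]
C [ 0.5281 -0.3401] 81.6 [np.float64(0.06), np.float64(0.076), np.float64(0.058), np.float64(0.077)]
go [-0.1317, -0.1217, -0.0013] ('rz', np.float64(1.101)) angle 63.09 tilt [-1.e-04 -1.e-04 -1.e+00] j6 -0.22
```

```bash
python3 - <<'E'
from h import *
go(.4319,.0537,.12,0)
c=read_camera("top")
# parking block top corners guess in 800-px view: (107,300),(217,293),(219,315),(118,325)
for p in [(107,300),(217,293),(219,315),(118,325)]: print(world(c,(p[0]*.64,p[1]*.64),.034).round(3))
E
```

```text
go [-0.3608, -0.2816, 0.1187] ('rz', np.float64(1.101)) angle 63.09 tilt [-1.e-04 -1.e-04 -1.e+00] j6 -0.22
[0.544 0.429 0.034]
[0.558 0.259 0.034]
[0.523 0.254 0.034]
[0.506 0.41  0.034]
```

Units first: shifts go in shares of 0.6 m and turns go in shares of 4 rad. So -0.3608 m / 0.6 = -0.6013, -0.2816 m / 0.6 = -0.4693, 1.101 rad / 4 = 0.2753.

```bash
r='x'; python3 nudge.py '[-0.6013, -0.4693, 0.1978, 0, 0, 0.2753, -0.6013, -0.4693, 0.1978, 0, 0, 0.2753, -0.6013, -0.4693, 0.1978, 0, 0, 0.2753, -0.6013, -0.4693, 0.1978, 0, 0, 0.2753, -0.6013, -0.4693, 0.1978, 0, 0, 0.2753, -0.6013, -0.4693, 0.1978, 0, 0, 0.2753, -0.6013, -0.4693, 0.1978, 0, 0, 0.2753, -0.6013, -0.4693, 0.1978, 0, 0, 0.2753, -0.6013, -0.4693, 0.1978, 0, 0, 0.2753, -0.6013, -0.4693, 0.1978, 0, 0, 0.2753]'; python3 nudge.py '[0, 0, 0, 0, 0, 0, 0, 0, 0, 0, 0, 0]'; python3 - <<'E'
from h import *
go(.4319,.0537,.011,0)
E
```

```text
time_s: 1.5
position: [0.4328, 0.0506, 0.1193]
orientation: [0.708, 0.706, -0.0, 0.0]
force: [-0.3, -0.2, -0.1]
gripper_width: 0.0882
grasp_force: 0.0
time_s: 1.7
position: [0.4317, 0.054, 0.1201]
orientation: [0.707, 0.707, -0.0, -0.0]
force: [0.2, 1.0, 0.3]
gripper_width: 0.088
grasp_force: 0.0
go [-0.0004, 0.0003, 0.1091] ('rz', np.float64(-0.0006)) angle -0.04 tilt [-4.e-04  3.e-04 -1.e+00] j6 -0.15
```

Scaled: 0.109 m / 0.6 = 0.1817, 0.09 m / 0.6 = 0.15.

```bash
python3 nudge.py '[0, 0, 0.0833, 0, 0, 0, 0, 0, 0.15, 0, 0, 0, 0, 0, 0.1817, 0, 0, 0, 0, 0, 0.1817, 0, 0, 0]'; python3 nudge.py '[0, 0, 0, 0, 0, 0, 0, 0, 0, 0, 0, 0, 0, 0, 0, 0, 0, 0, 0, 0, 0, 0, 0, 0, 0, 0, 0, 0, 0, 0, 0, 0, 0, 0, 0, 0, 0, 0, 0, 0, 0, 0, 0, 0, 0, 0, 0, 0]' 0.03;
```

```text
time_s: 2.1
position: [0.4303, 0.0551, 0.0096]
orientation: [0.706, 0.708, -0.001, -0.002]
force: [0.1, 0.7, -0.3]
gripper_width: 0.088
grasp_force: 0.0
time_s: 2.9
position: [0.4317, 0.0537, 0.0111]
orientation: [0.707, 0.707, -0.0, -0.0]
force: [-3.3, -1.8, 5.6]
gripper_width: 0.0392
grasp_force: 30.0
```

Scaled: 1.5708 rad / 4 = 0.3927.

```bash
python3 nudge.py '[0, 0, 0, 0, 0, 0, 0, 0, 0, 0, 0, 0, 0, 0, 0, 0, 0, 0]' 0.056; python3 nudge.py '[0, 0, 0, 0, 0, 0.3927, 0, 0, 0, 0, 0, 0.3927, 0, 0, 0, 0, 0, 0.3927, 0, 0, 0, 0, 0, 0.3927, 0, 0, 0, 0, 0, 0.3927, 0, 0, 0, 0, 0, 0.3927, 0, 0, 0, 0, 0, 0.3927, 0, 0, 0, 0, 0, 0.3927, 0, 0, 0, 0, 0, 0.3927, 0, 0, 0, 0, 0, 0.3927]';python3 nudge.py '[0, 0, 0, 0, 0, 0.0177, 0, 0, 0, 0, 0, 0.0177, 0, 0, 0, 0, 0, 0.0177]'; python3 nudge.py '[0, 0, 0, 0, 0, 0, 0, 0, 0, 0, 0, 0, 0, 0, 0, 0, 0, 0, 0, 0, 0, 0, 0, 0, 0, 0, 0, 0, 0, 0, 0, 0, 0, 0, 0, 0]' 0.03;python3 - <<'E'
from h import *
go(.6086,.0898,.08,90)
E
```

```text
time_s: 3.2
position: [0.432, 0.0537, 0.0109]
orientation: [0.707, 0.707, 0.0, 0.0]
force: [-0.6, 0.0, -0.4]
gripper_width: 0.0555
grasp_force: 0.0
time_s: 4.2
position: [0.432, 0.0537, 0.011]
orientation: [0.999, 0.032, 0.0, 0.0]
force: [-0.4, 0.4, -0.1]
gripper_width: 0.056
grasp_force: 0.0
time_s: 4.5
position: [0.4319, 0.0537, 0.011]
orientation: [1.0, 0.001, 0.0, 0.0]
force: [0.1, -0.0, -0.1]
gripper_width: 0.0557
grasp_force: 0.0
time_s: 5.1
position: [0.4319, 0.0537, 0.011]
orientation: [1.0, 0.0, 0.0, 0.0]
force: [-0.0, -0.6, -0.6]
gripper_width: 0.039
grasp_force: 30.0
go [0.1767, -0.0361, -0.069] ('rz', np.float64(0.0001)) angle -89.99 tilt [ 0. -0. -1.] j6 1.42
```

Scaled: 0.1767 m / 0.6 = 0.2945, 0.15 m / 0.6 = 0.25.

```bash
python3 nudge.py '[0, 0, -0.0667, 0, 0, 0, 0.0167, 0, -0.115, 0, 0, 0, 0.1, -0.0217, -0.115, 0, 0, 0, 0.1833, -0.04, -0.115, 0, 0, 0, 0.25, -0.0567, -0.115, 0, 0, 0, 0.2945, -0.0602, -0.115, 0, 0, 0, 0.2945, -0.0602, -0.115, 0, 0, 0, 0.2945, -0.0602, -0.115, 0, 0, 0]'; python3 nudge.py '[0, 0, 0.05, 0, 0, 0, 0, 0, 0.0833, 0, 0, 0, 0, 0, 0.0942, 0, 0, 0, 0, 0, 0.0942, 0, 0, 0, 0, 0, 0.0942, 0, 0, 0, 0, 0, 0.0942, 0, 0, 0]'; python3 nudge.py '[0, 0, 0, 0, 0, 0, 0, 0, 0, 0, 0, 0, 0, 0, 0, 0, 0, 0]' 0.056; python3 nudge.py '[0, 0, -0.0833, 0, 0, 0, 0, 0, -0.1667, 0, 0, 0, 0, 0, -0.1667, 0, 0, 0]' 0.088;python3 - <<'E'
from h import *
go(.4407,.1726,.12,90)
E
```

```text
time_s: 5.9
position: [0.6079, 0.0898, 0.0791]
orientation: [1.0, 0.0, -0.001, -0.0]
force: [-0.1, 0.3, -1.6]
gripper_width: 0.0395
grasp_force: 30.0
time_s: 6.5
position: [0.6085, 0.0897, 0.0241]
orientation: [1.0, -0.0, 0.0, 0.0]
force: [-1.2, 0.4, -2.0]
gripper_width: 0.0394
grasp_force: 30.0
time_s: 6.8
position: [0.6087, 0.0898, 0.0238]
orientation: [1.0, 0.0, 0.0, 0.0]
force: [-0.9, -0.2, -0.2]
gripper_width: 0.0558
grasp_force: 0.0
time_s: 7.1
position: [0.6117, 0.0898, 0.1306]
orientation: [1.0, 0.0, 0.006, 0.0]
force: [-0.1, 0.5, -0.9]
gripper_width: 0.0775
grasp_force: 0.0
go [-0.1711, -0.0829, 0.0085] ('rz', np.float64(0.0002)) angle -89.99 tilt [ 1.240e-02 -5.000e-04 -9.999e-01] j6 1.53
```

Scaled: -0.1679 m / 0.6 = -0.2798, -0.0828 m / 0.6 = -0.138, -1.5708 rad / 4 = -0.3927.

```bash
python3 nudge.py '[-0.0667, -0.0333, 0, 0, 0, -0.0375, -0.1333, -0.0667, 0, 0, 0, -0.075, -0.2, -0.1, 0, 0, 0, -0.1125, -0.25, -0.125, 0, 0, 0, -0.15, -0.2798, -0.138, 0.0058, 0, 0, -0.1875, -0.2798, -0.138, 0.0058, 0, 0, -0.225, -0.2798, -0.138, 0.0058, 0, 0, -0.2625, -0.2798, -0.138, 0.0058, 0, 0, -0.3, -0.2798, -0.138, 0.0058, 0, 0, -0.3375, -0.2798, -0.138, 0.0058, 0, 0, -0.3927]'; python3 nudge.py '[0, 0, 0, 0, 0, -0.0177, 0, 0, 0, 0, 0, -0.0177, 0, 0, 0, 0, 0, -0.0177]';python3 - <<'E'
from h import *
go(.4407,.1726,.007,0)
c=shot("top",4); crop(c,178,130,150,80,5,"pics/d.png")
p=proj(c,[.6086,.0898,.042]); print("expected boss-top centre in crop",((p-[178,130])*5+2).round(1))
E
```

```text
time_s: 8.1
position: [0.4407, 0.1726, 0.1199]
orientation: [0.73, 0.684, 0.0, 0.0]
force: [-0.3, -0.4, 0.3]
gripper_width: 0.088
grasp_force: 0.0
time_s: 8.4
position: [0.4407, 0.1726, 0.1199]
orientation: [0.708, 0.706, -0.0, -0.0]
force: [-0.0, 0.0, -1.0]
gripper_width: 0.088
grasp_force: 0.0
go [0.0, 0.0, 0.1129] ('rz', np.float64(-0.0022)) angle -0.13 tilt [-0.  0. -1.] j6 0.13
expected boss-top centre in crop [153.5 189.2]
```

View pics/d.png

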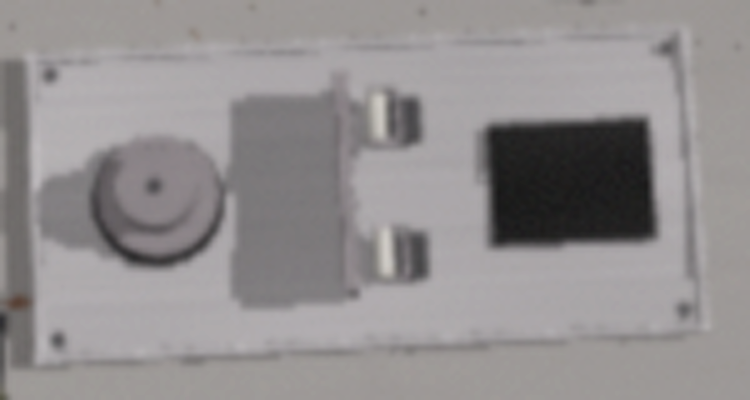

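Scaled: 0.1665 m / 0.6 = 0.2775, 0.12 m / 0.6 = 0.2.

```bash
python3 nudge.py '[-0.0333, 0.0667, 0, 0, 0, 0, -0.0667, 0.1333, 0, 0, 0, 0, -0.1, 0.2, 0, 0, 0, 0, -0.138, 0.2775, 0, 0, 0, 0, -0.138, 0.2775, 0, 0, 0, 0, -0.138, 0.2775, 0.0667, 0, 0, 0, -0.138, 0.2775, 0.1333, 0, 0, 0, -0.138, 0.2775, 0.1608, 0, 0, 0, -0.138, 0.2775, 0.1608, 0, 0, 0, -0.138, 0.2775, 0.1608, 0, 0, 0]' 0.06; python3 nudge.py '[0, 0, 0, 0, 0, 0, 0, 0, 0, 0, 0, 0, 0, 0, 0, 0, 0, 0, 0, 0, 0, 0, 0, 0, 0, 0, 0, 0, 0, 0, 0, 0, 0, 0, 0, 0]' 0.03;  python3 nudge.py '[0, 0, 0, 0, 0, 0, 0, 0, 0, 0, 0, 0, 0, 0, 0, 0, 0, 0]' 0.056; python3 nudge.py '[0, 0, -0.0833, 0, 0, 0, 0, 0, -0.1608, 0, 0, 0, 0.0333, -0.0667, -0.1608, 0, 0, 0, 0.0667, -0.1333, -0.1608, 0, 0, 0, 0.138, -0.2752, -0.1608, 0, 0, 0, 0.138, -0.2752, -0.1608, 0, 0, 0, 0.138, -0.2752, -0.1608, 0, 0, 0, 0.138, -0.2752, -0.1608, 0, 0, 0, 0.138, -0.2752, -0.1608, 0, 0, 0]' 0.088;python3 - <<'E'
from h import *
go(.4393,.1726,.007,0)
c=shot("top",4); crop(c,178,150,60,50,8,"pics/e.png")
p=proj(c,[.6072,.0898,.042]); print("expected boss-top centre in crop",((p-[178,150])*8+3.5).round(1))
E
```

```text
time_s: 9.6
position: [0.6068, 0.0901, 0.0233]
orientation: [0.707, 0.707, -0.0, -0.0]
force: [0.6, -1.2, 0.6]
gripper_width: 0.06
grasp_force: 0.0
time_s: 10.2
position: [0.6073, 0.0898, 0.0238]
orientation: [0.707, 0.707, 0.0, 0.0]
force: [-0.2, 1.8, 3.0]
gripper_width: 0.0395
grasp_force: 30.0
time_s: 10.5
position: [0.6071, 0.0897, 0.0233]
orientation: [0.707, 0.707, -0.0, -0.0]
force: [-0.2, 1.0, 0.4]
gripper_width: 0.0559
grasp_force: 0.0
time_s: 11.4
position: [0.4431, 0.1722, 0.1202]
orientation: [0.707, 0.707, 0.0, 0.0]
force: [0.5, 0.5, 0.4]
gripper_width: 0.088
grasp_force: 0.0
go [0.0003, -0.0039, 0.1132] ('rz', np.float64(-0.0006)) angle -0.03 tilt [ 0.001  0.    -1.   ] j6 0.12
expected boss-top centre in crop [245.7 147.5]
```

View pics/e.png

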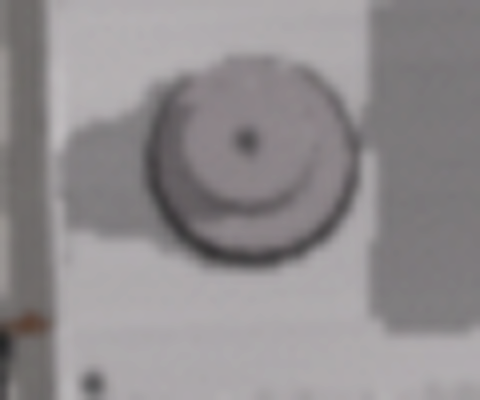

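Scaled: 0.113 m / 0.6 = 0.1883, -0.0028 m / 0.6 = -0.0047.

```bash
python3 nudge.py '[0, -0.0047, 0.0667, 0, 0, 0, 0, -0.0047, 0.15, 0, 0, 0, 0, -0.0047, 0.1883, 0, 0, 0, 0, -0.0047, 0.1883, 0, 0, 0, 0, -0.0047, 0.1883, 0, 0, 0]'; python3 nudge.py '[0, 0, 0, 0, 0, 0, 0, 0, 0, 0, 0, 0, 0, 0, 0, 0, 0, 0, 0, 0, 0, 0, 0, 0, 0, 0, 0, 0, 0, 0, 0, 0, 0, 0, 0, 0]' 0.05;  python3 nudge.py '[0, 0, 0, 0, 0, 0, 0, 0, 0, 0, 0, 0, 0, 0, 0, 0, 0, 0]' 0.071; python3 nudge.py '[0, 0, 0, 0, 0, 0.3927, 0, 0, 0, 0, 0, 0.3927, 0, 0, 0, 0, 0, 0.3927, 0, 0, 0, 0, 0, 0.3927, 0, 0, 0, 0, 0, 0.3927, 0, 0, 0, 0, 0, 0.3927, 0, 0, 0, 0, 0, 0.3927, 0, 0, 0, 0, 0, 0.3927, 0, 0, 0, 0, 0, 0.3927, 0, 0, 0, 0, 0, 0.3927]';python3 nudge.py '[0, 0, 0, 0, 0, 0.0177, 0, 0, 0, 0, 0, 0.0177, 0, 0, 0, 0, 0, 0.0177]'; python3 nudge.py '[0, 0, 0, 0, 0, 0, 0, 0, 0, 0, 0, 0, 0, 0, 0, 0, 0, 0, 0, 0, 0, 0, 0, 0, 0, 0, 0, 0, 0, 0, 0, 0, 0, 0, 0, 0]' 0.05;python3 - <<'E'
from h import *
go(.6072,.0898,.1,90)
E
```

```text
time_s: 12.1
position: [0.4399, 0.1725, 0.0076]
orientation: [0.707, 0.707, 0.0, 0.0]
force: [-0.5, 0.9, 0.0]
gripper_width: 0.0882
grasp_force: 0.0
time_s: 12.7
position: [0.4396, 0.1727, 0.0077]
orientation: [0.707, 0.707, 0.0, 0.0]
force: [-1.3, -1.0, 6.8]
gripper_width: 0.0602
grasp_force: 30.0
time_s: 13.0
position: [0.4393, 0.1726, 0.007]
orientation: [0.707, 0.707, -0.0, -0.0]
force: [0.4, 0.7, -0.2]
gripper_width: 0.0705
grasp_force: 0.0
time_s: 14.0
position: [0.4392, 0.1726, 0.0069]
orientation: [0.999, 0.032, -0.0, 0.0]
force: [0.0, 0.6, -0.1]
gripper_width: 0.0711
grasp_force: 0.0
time_s: 14.3
position: [0.4393, 0.1726, 0.0069]
orientation: [1.0, 0.001, -0.0, 0.0]
force: [-0.6, -0.5, 0.5]
gripper_width: 0.0712
grasp_force: 0.0
time_s: 14.9
position: [0.4393, 0.1726, 0.007]
orientation: [1.0, 0.0, -0.0, 0.0]
force: [-0.5, 0.4, -0.6]
gripper_width: 0.0596
grasp_force: 30.0
go [0.1679, 0.0828, -0.093] ('rz', np.float64(0.0001)) angle -89.99 tilt [-0. -0. -1.] j6 1.7
```

Scaled: 0.1679 m / 0.6 = 0.2798, 0.13 m / 0.6 = 0.2167.

```bash
python3 nudge.py '[0, 0, -0.0833, 0, 0, 0, 0.0167, 0.0083, -0.155, 0, 0, 0, 0.0833, 0.0417, -0.155, 0, 0, 0, 0.15, 0.075, -0.155, 0, 0, 0, 0.2167, 0.1083, -0.155, 0, 0, 0, 0.2798, 0.138, -0.155, 0, 0, 0, 0.2798, 0.138, -0.155, 0, 0, 0, 0.2798, 0.138, -0.155, 0, 0, 0]'; python3 nudge.py '[0, 0, 0.05, 0, 0, 0, 0, 0, 0.075, 0, 0, 0, 0, 0, 0.0842, 0, 0, 0, 0, 0, 0.0842, 0, 0, 0, 0, 0, 0.0842, 0, 0, 0, 0, 0, 0.0842, 0, 0, 0]'; python3 nudge.py '[0, 0, 0, 0, 0, 0, 0, 0, 0, 0, 0, 0, 0, 0, 0, 0, 0, 0]' 0.076; python3 nudge.py '[0, 0, -0.0833, 0, 0, 0, 0, 0, -0.1508, 0, 0, 0, -0.05, -0.05, -0.1508, 0, 0, 0, -0.1, -0.1, -0.1508, 0, 0, 0, -0.1667, -0.1667, -0.1508, 0, 0, 0, -0.2333, -0.2333, -0.1508, 0, 0, 0, -0.306, -0.3033, -0.1508, 0, 0, 0, -0.306, -0.3033, -0.1508, 0, 0, 0, -0.306, -0.3033, -0.1508, 0, 0, 0, -0.306, -0.3033, -0.1508, 0, 0, 0]' 0.088;python3 nudge.py '[0, 0, 0, 0, 0, 0, 0, 0, 0, 0, 0, 0]'; python3 - <<'E'
from h import *
go(.4236,.2718,.011,90)
c=shot("top",4); crop(c,60,140,160,110,5,"pics/f.png")
for X in ([.6072,.0898,.072],[.6088,.0898,.072]): print("expected dn flange top centre in crop",((proj(c,X)-[60,140])*5+2).round(1))
E
```

```text
time_s: 15.7
position: [0.6069, 0.0895, 0.0991]
orientation: [1.0, -0.0, -0.001, -0.0]
force: [-0.1, -0.8, -1.9]
gripper_width: 0.06
grasp_force: 30.0
time_s: 16.3
position: [0.6072, 0.09, 0.0499]
orientation: [1.0, 0.0, 0.0, 0.0]
force: [0.8, 0.5, -1.1]
gripper_width: 0.06
grasp_force: 30.0
time_s: 16.6
position: [0.6073, 0.0898, 0.0497]
orientation: [1.0, -0.0, 0.0, -0.0]
force: [-0.1, 0.6, -0.6]
gripper_width: 0.0762
grasp_force: 0.0
time_s: 17.6
position: [0.4241, 0.2717, 0.1403]
orientation: [1.0, 0.0, 0.0, -0.0]
force: [1.0, -0.6, -0.1]
gripper_width: 0.0874
grasp_force: 0.0
time_s: 17.8
position: [0.4245, 0.271, 0.1399]
orientation: [1.0, -0.001, 0.0, 0.0]
force: [-0.3, -0.3, 0.6]
gripper_width: 0.0881
grasp_force: 0.0
go [-0.0009, -0.0008, 0.1289] ('rz', np.float64(-0.0017)) angle -90.1 tilt [ 1.e-04 -1.e-04 -1.e+00] j6 1.91
expected dn flange top centre in crop [738.5 130.4]
expected dn flange top centre in crop [738.6 127.1]
```

View pics/f.png

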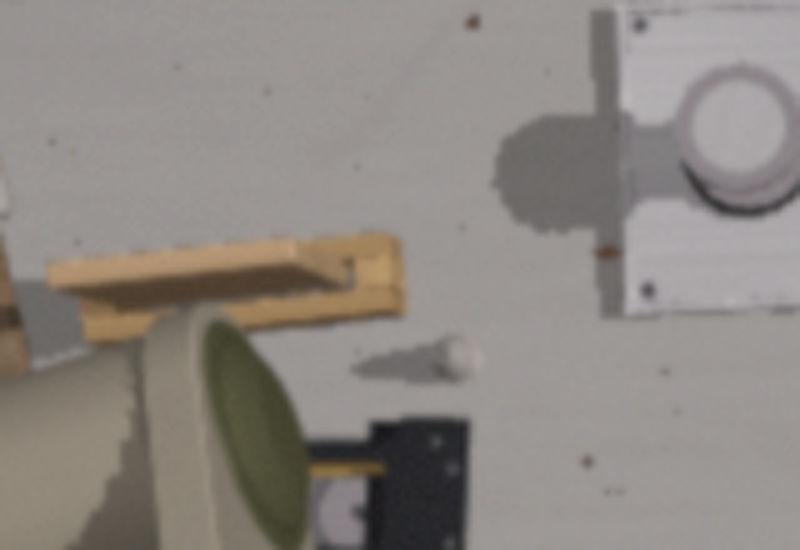

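Scaled: 0.129 m / 0.6 = 0.215, 0.1 m / 0.6 = 0.1667.

```bash
python3 nudge.py '[0, 0, 0.0833, 0, 0, 0, 0, 0, 0.1667, 0, 0, 0, 0, 0, 0.215, 0, 0, 0, 0, 0, 0.215, 0, 0, 0, 0, 0, 0.215, 0, 0, 0]'; python3 nudge.py '[0, 0, 0, 0, 0, 0, 0, 0, 0, 0, 0, 0, 0, 0, 0, 0, 0, 0, 0, 0, 0, 0, 0, 0, 0, 0, 0, 0, 0, 0, 0, 0, 0, 0, 0, 0, 0, 0, 0, 0, 0, 0, 0, 0, 0, 0, 0, 0]' 0.03;  python3 nudge.py '[0, 0, -0.0667, 0, 0, 0, 0, 0.0667, -0.0833, 0, 0, 0, 0, 0.1333, -0.0833, 0, 0, 0, 0, 0.2, -0.0833, 0, 0, 0, 0, 0.2333, -0.0667, 0, 0, 0, 0, 0.2333, -0.0167, 0, 0, 0, 0, 0.2333, 0, 0, 0, 0, 0, 0.2333, 0, 0, 0, 0, 0, 0.2333, 0, 0, 0, 0]'; python3 nudge.py '[0, 0, 0, 0, 0, 0, 0, 0, 0, 0, 0, 0, 0, 0, 0, 0, 0, 0]' 0.056; python3 nudge.py '[0, 0, 0, 0, 0, -0.3927, 0, 0, 0, 0, 0, -0.3927, 0, 0, 0, 0, 0, -0.3927, 0, 0, 0, 0, 0, -0.3927, 0, 0, 0, 0, 0, -0.3927, 0, 0, 0, 0, 0, -0.3927, 0, 0, 0, 0, 0, -0.3927, 0, 0, 0, 0, 0, -0.3927, 0, 0, 0, 0, 0, -0.3927, 0, 0, 0, 0, 0, -0.3927]';python3 nudge.py '[0, 0, 0, 0, 0, -0.0177, 0, 0, 0, 0, 0, -0.0177, 0, 0, 0, 0, 0, -0.0177]'; python3 nudge.py '[0, 0, 0, 0, 0, 0, 0, 0, 0, 0, 0, 0, 0, 0, 0, 0, 0, 0, 0, 0, 0, 0, 0, 0, 0, 0, 0, 0, 0, 0, 0, 0, 0, 0, 0, 0]' 0.03;python3 - <<'E'
from h import *
go(.6072,.0898,.13,0)
E
```

```text
time_s: 18.5
position: [0.4242, 0.2719, 0.0118]
orientation: [1.0, -0.0, 0.0, -0.0]
force: [0.3, 0.8, -0.4]
gripper_width: 0.0877
grasp_force: 0.0
time_s: 19.3
position: [0.4237, 0.2718, 0.0111]
orientation: [1.0, -0.0, 0.0, -0.0]
force: [0.2, 0.2, 1.4]
gripper_width: 0.0394
grasp_force: 30.0
time_s: 20.2
position: [0.4235, 0.1321, 0.0111]
orientation: [1.0, 0.0, -0.0, -0.0]
force: [0.2, 0.0, -2.3]
gripper_width: 0.0394
grasp_force: 30.0
time_s: 20.5
position: [0.4238, 0.132, 0.0113]
orientation: [1.0, 0.0, 0.0, -0.0]
force: [0.2, 0.2, -0.5]
gripper_width: 0.0559
grasp_force: 0.0
time_s: 21.5
position: [0.4237, 0.1319, 0.0112]
orientation: [0.73, 0.684, 0.0, 0.0]
force: [0.4, 0.2, 0.2]
gripper_width: 0.0561
grasp_force: 0.0
time_s: 21.8
position: [0.4237, 0.1318, 0.0111]
orientation: [0.708, 0.706, 0.0, 0.0]
force: [0.2, -0.1, 0.1]
gripper_width: 0.0562
grasp_force: 0.0
time_s: 22.4
position: [0.4235, 0.1318, 0.011]
orientation: [0.707, 0.707, -0.0, -0.0]
force: [-2.0, 0.7, 1.7]
gripper_width: 0.0393
grasp_force: 30.0
go [-0.042, 0.1836, -0.119] ('rz', np.float64(-0.0001)) angle -0.01 tilt [-2.e-04 -0.e+00 -1.e+00] j6 0.04
```

Scaled: 0.1836 m / 0.6 = 0.306, 0.14 m / 0.6 = 0.2333.

```bash
python3 nudge.py '[0, 0, -0.0833, 0, 0, 0, 0, 0, -0.1667, 0, 0, 0, -0.0167, 0.0833, -0.1983, 0, 0, 0, -0.0333, 0.1667, -0.1983, 0, 0, 0, -0.05, 0.2333, -0.1983, 0, 0, 0, -0.07, 0.306, -0.1983, 0, 0, 0, -0.07, 0.306, -0.1983, 0, 0, 0, -0.07, 0.306, -0.1983, 0, 0, 0]'; python3 nudge.py '[0, 0, 0.0417, 0, 0, 0, 0, 0, 0.0667, 0, 0, 0, 0, 0, 0.0775, 0, 0, 0, 0, 0, 0.0775, 0, 0, 0, 0, 0, 0.0775, 0, 0, 0, 0, 0, 0.0775, 0, 0, 0]'; python3 nudge.py '[0, 0, 0, 0, 0, 0, 0, 0, 0, 0, 0, 0, 0, 0, 0, 0, 0, 0]' 0.056; python3 nudge.py '[0, 0, -0.05, 0, 0, 0, 0, 0, -0.1, 0, 0, 0, -0.0833, 0, -0.1, 0, 0, 0, -0.1667, 0.0167, -0.1, 0, 0, 0, -0.25, 0.0333, -0.1, 0, 0, 0, -0.3333, 0.0417, -0.1, 0, 0, 0, -0.4167, 0.05, -0.1, 0, 0, 0, -0.5, 0.0575, -0.1, 0, 0, 0, -0.5833, 0.0575, -0.1, 0, 0, 0, -0.6275, 0.0575, -0.1, 0, 0, 0]' 0.088;python3 nudge.py '[0, 0, 0, 0, 0, 0, 0, 0, 0, 0, 0, 0, 0, 0, 0, 0, 0, 0]'; python3 - <<'E'
from h import *
go(.6417,-.2867,.007,0)
c=shot("top",4); crop(c,150,130,260,120,3,"pics/g.png")
for X in ([.6088,.0898,.102],[.6433,-.2867,.03]): print("expected",((proj(c,X)-[150,130])*3+1).round(1))
E
```

```text
time_s: 23.2
position: [0.607, 0.0896, 0.1288]
orientation: [0.707, 0.707, -0.001, -0.001]
force: [-1.5, 0.3, -2.0]
gripper_width: 0.0393
grasp_force: 30.0
time_s: 23.8
position: [0.6071, 0.09, 0.084]
orientation: [0.707, 0.707, 0.0, 0.0]
force: [-0.3, 0.6, -2.2]
gripper_width: 0.0392
grasp_force: 30.0
time_s: 24.1
position: [0.6073, 0.0898, 0.0837]
orientation: [0.707, 0.707, 0.0, 0.0]
force: [-0.1, -0.2, 0.4]
gripper_width: 0.0562
grasp_force: 0.0
time_s: 25.1
position: [0.641, -0.2906, 0.1433]
orientation: [0.708, 0.706, -0.0, 0.0]
force: [1.0, 0.5, -0.8]
gripper_width: 0.0879
grasp_force: 0.0
time_s: 25.4
position: [0.642, -0.2853, 0.1436]
orientation: [0.707, 0.708, 0.0, -0.0]
force: [0.5, 0.6, 0.3]
gripper_width: 0.0876
grasp_force: 0.0
go [-0.0014, -0.0003, 0.1366] ('rz', np.float64(0.0013)) angle 0.08 tilt [-1.e-04  3.e-04 -1.e+00] j6 -0.59
expected [169.8  98.7]
expected [628.6  81.4]
```

View pics/g.png

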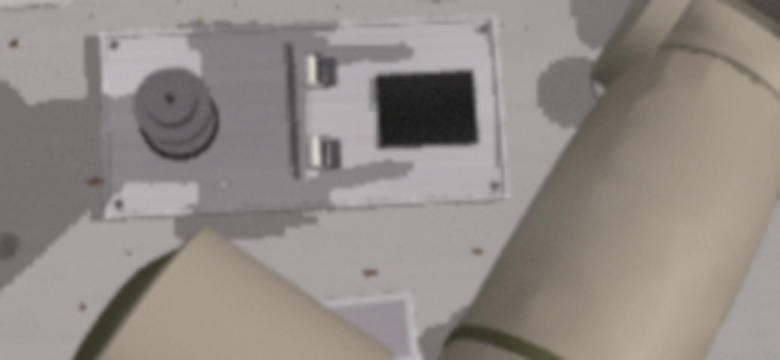

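Scaled: 1.5708 rad / 4 = 0.3927.

```bash
python3 nudge.py '[0, 0, 0, 0, 0, 0.3927, 0, 0, 0, 0, 0, 0.3927, 0, 0, 0, 0, 0, 0.3927, 0, 0, 0, 0, 0, 0.3927, 0, 0, 0, 0, 0, 0.3927, 0, 0, 0, 0, 0, 0.3927, 0, 0, 0, 0, 0, 0.3927, 0, 0, 0, 0, 0, 0.3927, 0, 0, 0, 0, 0, 0.3927, 0, 0, 0, 0, 0, 0.3927]';python3 nudge.py '[0, 0, 0.05, 0, 0, 0.0177, 0, 0, 0.1167, 0, 0, 0.0177, 0, 0, 0.1833, 0, 0, 0.0177, 0, 0, 0.2275, 0, 0, 0.0177, 0, 0, 0.2275, 0, 0, 0.0177, 0, 0, 0.2275, 0, 0, 0.0177]'; python3 nudge.py '[0, 0, 0, 0, 0, 0, 0, 0, 0, 0, 0, 0, 0, 0, 0, 0, 0, 0, 0, 0, 0, 0, 0, 0, 0, 0, 0, 0, 0, 0, 0, 0, 0, 0, 0, 0]' 0.05;python3 nudge.py '[0, 0, -0.0833, 0, 0, 0, 0, 0, -0.1667, 0, 0, 0, 0, 0, -0.1667, 0, 0, 0]'; python3 - <<'E'
from h import *
go(.44,.06,.007,90)
E
```

```text
time_s: 26.6
position: [0.6419, -0.2861, 0.1437]
orientation: [0.999, 0.033, 0.0, 0.0]
force: [0.2, -0.4, -0.0]
gripper_width: 0.0878
grasp_force: 0.0
time_s: 27.2
position: [0.6421, -0.2865, 0.0078]
orientation: [1.0, 0.0, 0.0, 0.0]
force: [0.5, -0.5, 0.7]
gripper_width: 0.0882
grasp_force: 0.0
time_s: 27.8
position: [0.6419, -0.2869, 0.0077]
orientation: [1.0, 0.0, 0.0, 0.0]
force: [-0.9, 0.3, 5.0]
gripper_width: 0.0601
grasp_force: 30.0
time_s: 28.1
position: [0.6442, -0.2882, 0.1146]
orientation: [1.0, 0.0, 0.005, 0.003]
force: [0.3, -0.8, -1.7]
gripper_width: 0.0601
grasp_force: 30.0
go [-0.2052, -0.3489, 0.1032] ('rz', np.float64(0.0)) angle -90.0 tilt [ 0.0102 -0.0066 -0.9999] j6 0.98
```

Units first: shifts go in shares of 0.6 m and turns go in shares of 4 rad. So -0.3467 m / 0.6 = -0.5778, -0.2017 m / 0.6 = -0.3362.

```bash
python3 nudge.py '[-0.0333, -0.0583, 0, 0, 0, 0, -0.3362, -0.5778, 0, 0, 0, 0, -0.3362, -0.5778, 0, 0, 0, 0, -0.3362, -0.5778, 0, 0, 0, 0, -0.3362, -0.5778, 0, 0, 0, 0, -0.3362, -0.5778, 0, 0, 0, 0, -0.3362, -0.5778, 0, 0, 0, 0, -0.3362, -0.5778, 0, 0, 0, 0, -0.3362, -0.5778, 0, 0, 0, 0, -0.3362, -0.5778, 0, 0, 0, 0]';python3 nudge.py '[0, 0, 0.05, 0, 0, 0, 0, 0, 0.1167, 0, 0, 0, 0, 0, 0.15, 0, 0, 0, 0, 0, 0.1658, 0, 0, 0, 0, 0, 0.1658, 0, 0, 0, 0, 0, 0.1658, 0, 0, 0]'; python3 nudge.py '[0, 0, 0, 0, 0, 0, 0, 0, 0, 0, 0, 0, 0, 0, 0, 0, 0, 0]' 0.073; python3 nudge.py '[0, 0, 0, 0, 0, -0.3927, 0, 0, 0, 0, 0, -0.3927, 0, 0, 0, 0, 0, -0.3927, 0, 0, 0, 0, 0, -0.3927, 0, 0, 0, 0, 0, -0.3927, 0, 0, 0, 0, 0, -0.3927, 0, 0, 0, 0, 0, -0.3927, 0, 0, 0, 0, 0, -0.3927, 0, 0, 0, 0, 0, -0.3927, 0, 0, 0, 0, 0, -0.3927]';python3 nudge.py '[0, 0, 0, 0, 0, -0.0177, 0, 0, 0, 0, 0, -0.0177, 0, 0, 0, 0, 0, -0.0177]'; python3 nudge.py '[0, 0, 0, 0, 0, 0, 0, 0, 0, 0, 0, 0, 0, 0, 0, 0, 0, 0, 0, 0, 0, 0, 0, 0, 0, 0, 0, 0, 0, 0, 0, 0, 0, 0, 0, 0]' 0.05; python3 - <<'E'
from h import *
go(.6072,.0898,.16,0)
E
```

```text
time_s: 29.1
position: [0.4392, 0.061, 0.1067]
orientation: [1.0, 0.001, -0.0, -0.0]
force: [0.6, -1.1, -2.3]
gripper_width: 0.0606
grasp_force: 30.0
time_s: 29.7
position: [0.4409, 0.0591, 0.0077]
orientation: [1.0, -0.001, 0.0, 0.0]
force: [0.2, 0.7, -1.7]
gripper_width: 0.0566
grasp_force: 31.6
time_s: 30.0
position: [0.4404, 0.0599, 0.0079]
orientation: [1.0, -0.0, 0.0, 0.0]
force: [0.0, -0.4, -0.0]
gripper_width: 0.0725
grasp_force: 0.0
time_s: 31.0
position: [0.4402, 0.06, 0.0078]
orientation: [0.73, 0.684, 0.0, 0.0]
force: [0.4, -0.4, -0.0]
gripper_width: 0.0731
grasp_force: 0.0
time_s: 31.3
position: [0.4402, 0.06, 0.0077]
orientation: [0.708, 0.706, 0.0, 0.0]
force: [-0.1, 0.7, 0.2]
gripper_width: 0.073
grasp_force: 0.0
time_s: 31.9
position: [0.4401, 0.06, 0.0076]
orientation: [0.707, 0.707, 0.0, 0.0]
force: [0.6, -0.6, 1.8]
gripper_width: 0.0598
grasp_force: 30.0
go [0.0298, 0.1671, -0.1524] ('rz', np.float64(-0.0001)) angle -0.01 tilt [ 2.e-04 -0.e+00 -1.e+00] j6 -0.13
```

Scaled: 0.1672 m / 0.6 = 0.2787, -0.11 m / 0.6 = -0.1833.

```bash
python3 nudge.py '[0, 0, -0.05, 0, 0, 0, 0, 0, -0.1167, 0, 0, 0, 0, 0, -0.1833, 0, 0, 0, 0, 0, -0.2333, 0, 0, 0, 0.005, 0.0283, -0.2542, 0, 0, 0, 0.0117, 0.075, -0.2542, 0, 0, 0, 0.0233, 0.1333, -0.2542, 0, 0, 0, 0.035, 0.1917, -0.2542, 0, 0, 0, 0.045, 0.245, -0.2542, 0, 0, 0, 0.0497, 0.2787, -0.2542, 0, 0, 0]'; python3 nudge.py '[0, 0, 0, 0, 0, 0, 0, 0, 0, 0, 0, 0, 0, 0, 0, 0, 0, 0]';python3 - <<'E'
from h import *
go(.6072,.0898,.11,0)
c=shot("side",4); crop(c,200,130,160,120,5,"pics/h.png")
E
```

```text
time_s: 32.9
position: [0.6085, 0.0902, 0.159]
orientation: [0.707, 0.707, -0.0, -0.0]
force: [0.5, -0.3, -2.4]
gripper_width: 0.0601
grasp_force: 30.0
time_s: 33.2
position: [0.6063, 0.0897, 0.1599]
orientation: [0.707, 0.707, -0.0, -0.0]
force: [0.5, 0.4, -2.6]
gripper_width: 0.0602
grasp_force: 30.0
go [0.0001, 0.0009, 0.0499] ('rz', np.float64(-0.0001)) angle -0.0 tilt [-0.0011 -0.     -1.    ] j6 -0.04
```

View pics/h.png

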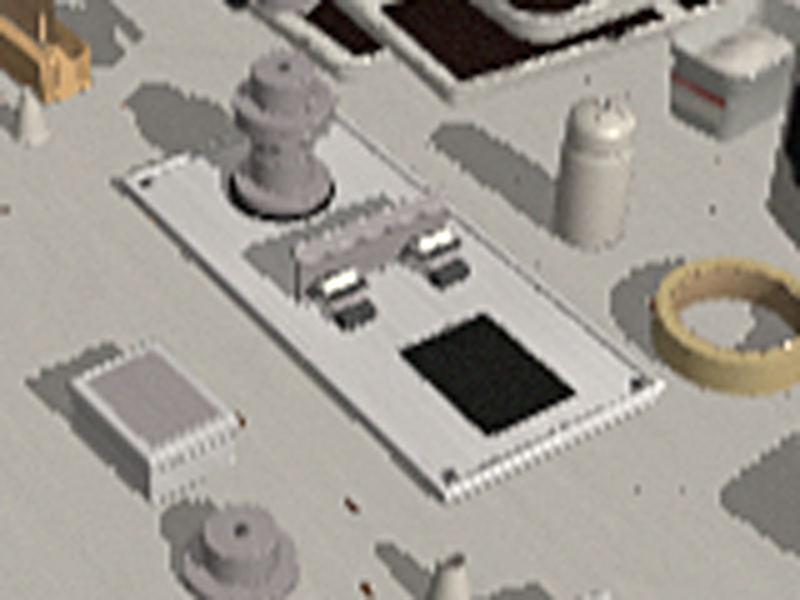

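Scaled: 0.05 m / 0.6 = 0.0833, 0.047 m / 0.6 = 0.0783.

```bash
python3 nudge.py '[0, 0, 0.0333, 0, 0, 0, 0, 0, 0.0667, 0, 0, 0, 0, 0, 0.0783, 0, 0, 0, 0, 0, 0.0833, 0, 0, 0, 0, 0, 0.0833, 0, 0, 0, 0, 0, 0.0833, 0, 0, 0, 0, 0, 0.0833, 0, 0, 0]'; python3 nudge.py '[0, 0, 0, 0, 0, 0, 0, 0, 0, 0, 0, 0, 0, 0, 0, 0, 0, 0]' 0.076; python3 nudge.py '[0, 0, -0.0333, 0, 0, 0, 0, 0, -0.0833, 0, 0, 0, -0.0333, -0.0167, -0.0833, 0, 0, 0, -0.0833, -0.05, -0.0833, 0, 0, 0, -0.1667, -0.1, -0.0833, 0, 0, 0, -0.2333, -0.1667, -0.0833, 0, 0, 0, -0.3, -0.2167, -0.0833, 0, 0, 0, -0.3667, -0.2667, -0.0833, 0, 0, 0, -0.439, -0.3022, -0.0833, 0, 0, 0, -0.439, -0.3022, -0.0833, 0, 0, 0]' 0.088;python3 nudge.py '[0, 0, 0, 0, 0, 0, 0, 0, 0, 0, 0, 0, 0, 0, 0, 0, 0, 0]'; python3 - <<'E'
from h import *
go(.4259,-.1736,.011,0)
c=shot("top",4); crop(c,150,130,260,130,3,"pics/i.png")
for X in ([.6088,.0898,.132],[.4275,-.1736,.03]): print("expected",((proj(c,X)-[150,130])*3+1).round(1))
E
```

```text
time_s: 34.1
position: [0.6075, 0.0898, 0.1108]
orientation: [0.707, 0.707, 0.0, 0.0]
force: [-0.3, 0.2, -2.0]
gripper_width: 0.0604
grasp_force: 30.0
time_s: 34.4
position: [0.6074, 0.0898, 0.1104]
orientation: [0.707, 0.707, 0.0, 0.0]
force: [-0.0, -0.3, 0.6]
gripper_width: 0.0763
grasp_force: 0.0
time_s: 35.4
position: [0.4242, -0.1767, 0.1605]
orientation: [0.708, 0.706, -0.0, 0.001]
force: [0.0, -1.3, -0.0]
gripper_width: 0.0881
grasp_force: 0.0
time_s: 35.7
position: [0.4266, -0.1724, 0.16]
orientation: [0.706, 0.708, 0.0, -0.0]
force: [0.1, 0.6, 0.3]
gripper_width: 0.0881
grasp_force: 0.0
go [-0.0012, -0.0007, 0.149] ('rz', np.float64(0.0019)) angle 0.11 tilt [ 1.e-04  2.e-04 -1.e+00] j6 -0.64
expected [166.5  90.8]
expected [496.6 340. ]
```

View pics/i.png

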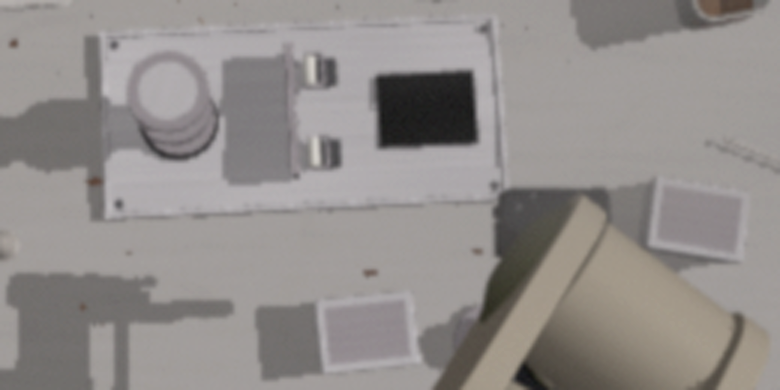

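Scaled: 0.149 m / 0.6 = 0.2483, 0.13 m / 0.6 = 0.2167.

```bash
python3 nudge.py '[0, 0, 0.0833, 0, 0, 0, 0, 0, 0.1667, 0, 0, 0, 0, 0, 0.2167, 0, 0, 0, 0, 0, 0.2483, 0, 0, 0, 0, 0, 0.2483, 0, 0, 0, 0, 0, 0.2483, 0, 0, 0]'; python3 nudge.py '[0, 0, 0, 0, 0, 0, 0, 0, 0, 0, 0, 0, 0, 0, 0, 0, 0, 0, 0, 0, 0, 0, 0, 0, 0, 0, 0, 0, 0, 0, 0, 0, 0, 0, 0, 0, 0, 0, 0, 0, 0, 0, 0, 0, 0, 0, 0, 0]' 0.03;  python3 nudge.py '[0, 0, 0, 0, 0, 0, 0, 0, 0, 0, 0, 0, 0, 0, 0, 0, 0, 0]' 0.056; python3 nudge.py '[0, 0, 0, 0, 0, 0.3927, 0, 0, 0, 0, 0, 0.3927, 0, 0, 0, 0, 0, 0.3927, 0, 0, 0, 0, 0, 0.3927, 0, 0, 0, 0, 0, 0.3927, 0, 0, 0, 0, 0, 0.3927, 0, 0, 0, 0, 0, 0.3927, 0, 0, 0, 0, 0, 0.3927, 0, 0, 0, 0, 0, 0.3927, 0, 0, 0, 0, 0, 0.3927]';python3 nudge.py '[0, 0, 0, 0, 0, 0.0177, 0, 0, 0, 0, 0, 0.0177, 0, 0, 0, 0, 0, 0.0177]'; python3 nudge.py '[0, 0, 0, 0, 0, 0, 0, 0, 0, 0, 0, 0, 0, 0, 0, 0, 0, 0, 0, 0, 0, 0, 0, 0, 0, 0, 0, 0, 0, 0, 0, 0, 0, 0, 0, 0]' 0.03;python3 nudge.py '[0, 0, -0.0667, 0, 0, 0, 0, 0, -0.1333, 0, 0, 0, 0, 0, -0.2, 0, 0, 0, 0, 0, -0.2667, 0, 0, 0, 0, 0, -0.2983, 0, 0, 0, 0, 0, -0.2983, 0, 0, 0, 0, 0, -0.2983, 0, 0, 0]'; python3 - <<'E'
from h import *
go(.6072,.0898,.19,90)
E
```

```text
time_s: 36.5
position: [0.4263, -0.1735, 0.0115]
orientation: [0.707, 0.707, 0.0, 0.0]
force: [0.7, -0.7, 0.3]
gripper_width: 0.088
grasp_force: 0.0
time_s: 37.3
position: [0.4259, -0.1736, 0.0111]
orientation: [0.707, 0.707, -0.0, -0.0]
force: [-0.3, 0.1, 0.9]
gripper_width: 0.0393
grasp_force: 30.0
time_s: 37.6
position: [0.4259, -0.1736, 0.011]
orientation: [0.707, 0.707, 0.0, -0.0]
force: [-0.1, 0.2, 0.9]
gripper_width: 0.0558
grasp_force: 0.0
time_s: 38.6
position: [0.4259, -0.1736, 0.011]
orientation: [0.999, 0.032, -0.0, -0.0]
force: [-0.3, -0.4, 1.1]
gripper_width: 0.0561
grasp_force: 0.0
time_s: 38.9
position: [0.4259, -0.1736, 0.011]
orientation: [1.0, 0.001, -0.0, -0.0]
force: [-0.4, -0.5, 0.3]
gripper_width: 0.0561
grasp_force: 0.0
time_s: 39.5
position: [0.4259, -0.1736, 0.011]
orientation: [1.0, 0.0, -0.0, 0.0]
force: [0.1, -0.3, 0.5]
gripper_width: 0.0394
grasp_force: 30.0
time_s: 40.2
position: [0.4255, -0.1733, 0.1889]
orientation: [1.0, -0.0, -0.001, -0.0]
force: [-0.6, 0.7, -2.4]
gripper_width: 0.0389
grasp_force: 30.0
go [0.1817, -0.2631, -0.0011] ('rz', np.float64(-0.0)) angle -90.0 tilt [-1.2e-03  9.0e-04 -1.0e+00] j6 0.93
```

Scaled: -0.2634 m / 0.6 = -0.439, 0.1813 m / 0.6 = 0.3022.

```bash
python3 nudge.py '[0.0167, -0.025, 0, 0, 0, 0, 0.05, -0.0733, 0, 0, 0, 0, 0.0917, -0.1333, 0, 0, 0, 0, 0.1333, -0.1933, 0, 0, 0, 0, 0.175, -0.2533, 0, 0, 0, 0, 0.2167, -0.3133, 0, 0, 0, 0, 0.2583, -0.375, 0, 0, 0, 0, 0.2883, -0.4183, 0, 0, 0, 0, 0.3022, -0.439, 0, 0, 0, 0, 0.3022, -0.439, 0, 0, 0, 0]'; python3 nudge.py '[0, 0, 0, 0, 0, 0, 0, 0, 0.025, 0, 0, 0, 0, 0, 0.0583, 0, 0, 0, 0, 0, 0.07, 0, 0, 0, 0, 0, 0.0775, 0, 0, 0, 0, 0, 0.0775, 0, 0, 0, 0, 0, 0.0775, 0, 0, 0, 0, 0, 0.0775, 0, 0, 0]'; python3 nudge.py '[0, 0, 0, 0, 0, 0, 0, 0, 0, 0, 0, 0, 0, 0, 0, 0, 0, 0]' 0.056; python3 nudge.py '[0, 0, -0.0333, 0, 0, 0, 0, 0, -0.075, 0, 0, 0, -0.0333, 0.0333, -0.075, 0, 0, 0, -0.0833, 0.0833, -0.075, 0, 0, -0.0375, -0.1333, 0.1333, -0.075, 0, 0, -0.075, -0.1833, 0.1833, -0.075, 0, 0, -0.1125, -0.2333, 0.2333, -0.075, 0, 0, -0.15, -0.2932, 0.2643, -0.075, 0, 0, -0.1875, -0.2932, 0.2643, -0.075, 0, 0, -0.225, -0.2932, 0.2643, -0.075, 0, 0, -0.2625]' 0.088;python3 nudge.py '[0, 0, 0, 0, 0, -0.0375, 0, 0, 0, 0, 0, -0.075, 0, 0, 0, 0, 0, -0.1125, 0, 0, 0, 0, 0, -0.1585, 0, 0, 0, 0, 0, -0.1585, 0, 0, 0, 0, 0, -0.1585]'; python3 - <<'E'
from h import *
go(.4313,-.0688,.009,6.5)
c=shot("top",4); crop(c,150,130,260,130,3,"pics/j.png")
for X in ([.6088,.0898,.162],[.4329,-.0688,.036]): print("expected",((proj(c,X)-[150,130])*3+1).round(1))
E
```

```text
time_s: 41.2
position: [0.6069, 0.0913, 0.1871]
orientation: [1.0, 0.001, -0.002, -0.0]
force: [0.5, -1.1, -2.5]
gripper_width: 0.0393
grasp_force: 30.0
time_s: 42.0
position: [0.6074, 0.0897, 0.144]
orientation: [1.0, -0.0, 0.0, 0.0]
force: [0.2, 0.4, -2.5]
gripper_width: 0.0393
grasp_force: 30.0
time_s: 42.3
position: [0.6073, 0.0898, 0.1438]
orientation: [1.0, 0.0, 0.0, 0.0]
force: [0.7, 0.9, -0.6]
gripper_width: 0.0561
grasp_force: 0.0
time_s: 43.3
position: [0.4308, -0.0694, 0.189]
orientation: [0.867, 0.498, 0.0, 0.0]
force: [-0.2, 0.4, 0.0]
gripper_width: 0.0878
grasp_force: 0.0
time_s: 43.9
position: [0.4314, -0.0688, 0.1887]
orientation: [0.671, 0.742, 0.0, 0.0]
force: [0.2, -0.0, 0.1]
gripper_width: 0.0879
grasp_force: 0.0
go [0.0001, -0.0002, 0.1797] ('rz', np.float64(-0.0127)) angle 5.77 tilt [ 5.e-04 -2.e-04 -1.e+00] j6 -0.53
expected [163.   82.4]
expected [368.2 331.8]
```

View pics/j.png

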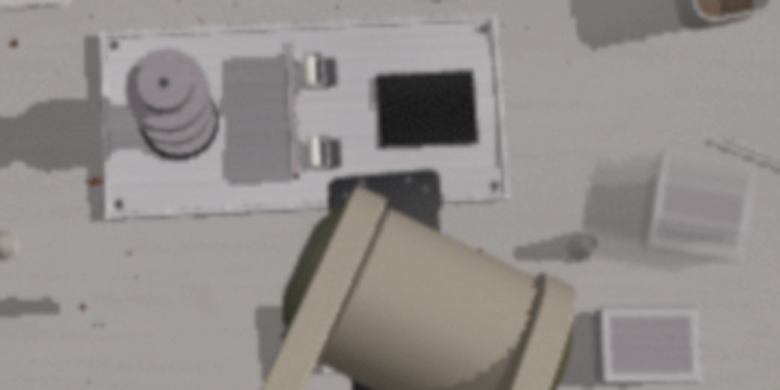

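Scaled: 0.1795 m / 0.6 = 0.2992, 0.17 m / 0.6 = 0.2833.

```bash
python3 nudge.py '[0, 0, 0.0833, 0, 0, 0, 0, 0, 0.1667, 0, 0, 0, 0, 0, 0.2333, 0, 0, 0, 0, 0, 0.2833, 0, 0, 0, 0, 0, 0.2992, 0, 0, 0, 0, 0, 0.2992, 0, 0, 0]'; python3 nudge.py '[0, 0, 0, 0, 0, 0, 0, 0, 0, 0, 0, 0, 0, 0, 0, 0, 0, 0, 0, 0, 0, 0, 0, 0, 0, 0, 0, 0, 0, 0, 0, 0, 0, 0, 0, 0]' 0.05;  python3 nudge.py '[0, 0, -0.0667, 0, 0, 0, 0, 0, -0.1167, 0, 0, 0, 0, 0, -0.1167, 0, 0, 0, 0, 0, -0.1167, 0, 0, 0]'; python3 - <<'E'
from h import *
print(sensors.get_state()["position"])
go(.6192,-.1198,.0215,3.3)
c=shot("top",4); crop(c,250,130,160,120,5,"pics/k.png")
E
```

```text
time_s: 44.7
position: [0.4311, -0.0687, 0.0086]
orientation: [0.671, 0.742, -0.0, -0.001]
force: [0.9, 0.1, 0.2]
gripper_width: 0.0877
grasp_force: 0.0
time_s: 45.3
position: [0.4316, -0.0689, 0.0097]
orientation: [0.671, 0.742, 0.0, 0.0]
force: [-2.3, 0.1, 7.2]
gripper_width: 0.0596
grasp_force: 30.0
time_s: 45.7
position: [0.4311, -0.0687, 0.0788]
orientation: [0.671, 0.742, 0.0, 0.0]
force: [-0.1, -0.4, -2.9]
gripper_width: 0.0598
grasp_force: 30.0
[ 0.43111271 -0.06871331  0.07875712]
go [-0.0697, 0.182, 0.0573] ('rz', np.float64(0.043)) angle 5.77 tilt [ 2.e-04 -1.e-04 -1.e+00] j6 -0.53
```

View pics/k.png

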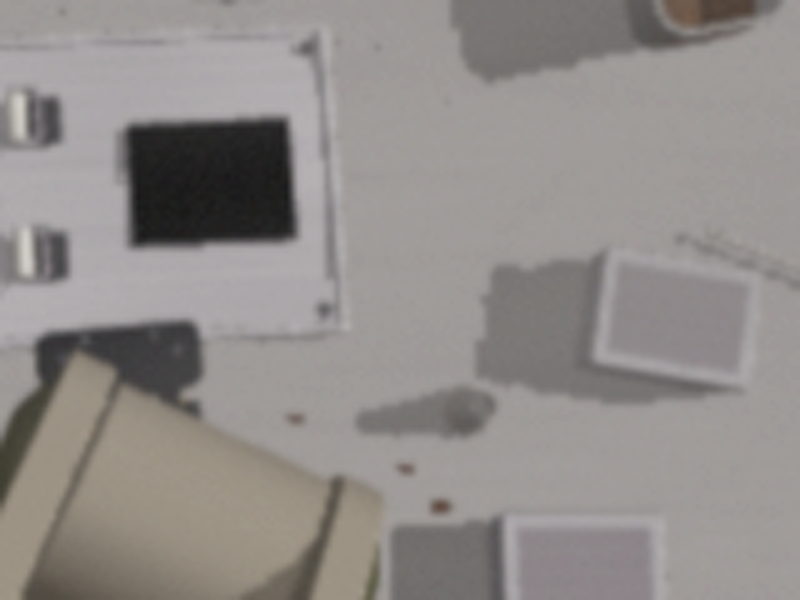

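Scaled: 0.182 m / 0.6 = 0.3033, 0.15 m / 0.6 = 0.25, 0.043 rad / 4 = 0.0108.

```bash
python3 nudge.py '[-0.0167, 0.05, 0, 0, 0, 0.0108, -0.0417, 0.1167, 0, 0, 0, 0.0108, -0.0667, 0.1833, 0, 0, 0, 0.0108, -0.0917, 0.25, 0, 0, 0, 0.0108, -0.1162, 0.3033, 0, 0, 0, 0.0108, -0.1162, 0.3033, 0, 0, 0, 0.0108, -0.1162, 0.3033, 0, 0, 0, 0.0108, -0.1162, 0.3033, 0, 0, 0, 0.0108]';  python3 - <<'E'
from h import *
go(.6192,-.1198,.0215,3.3)
c=read_camera("top")
def w(p,o,z): return world(c,((p[0]+.5)/5-.5+o[0],(p[1]+.5)/5-.5+o[1]),z)[:2]
Q=np.array([w(p,(250,130),.036) for p in [(606,247),(757,273),(745,388),(590,364)]]); y=Q[0]+Q[3]-Q[1]-Q[2]
print(Q.mean(0).round(4),np.degrees(np.arctan2(y[1],y[0])).round(1))
E
```

```text
time_s: 46.7
position: [0.6183, -0.1194, 0.0782]
orientation: [0.686, 0.727, -0.0, -0.001]
force: [-0.3, -1.1, -2.9]
gripper_width: 0.0598
grasp_force: 30.0
go [-0.0005, 0.001, 0.0567] ('rz', np.float64(0.0001)) angle 3.31 tilt [-2.1e-03  9.0e-04 -1.0e+00] j6 -0.43
[ 0.5513 -0.3455] 81.4
```

Scaled: 0.0567 m / 0.6 = 0.0945, 0.053 m / 0.6 = 0.0883.

```bash
python3 nudge.py '[0, 0, 0.0333, 0, 0, 0, 0, 0, 0.075, 0, 0, 0, 0, 0, 0.0883, 0, 0, 0, 0, 0, 0.0945, 0, 0, 0, 0, 0, 0.0945, 0, 0, 0, 0, 0, 0.0945, 0, 0, 0, 0, 0, 0.0945, 0, 0, 0]'; python3 nudge.py '[0, 0, 0, 0, 0, 0, 0, 0, 0, 0, 0, 0, 0, 0, 0, 0, 0, 0]' 0.075;  python3 nudge.py '[0, 0, -0.05, 0, 0, 0, 0, 0, -0.1167, 0, 0, 0, 0, 0, -0.1667, 0, 0, 0, 0, 0, -0.1667, 0, 0, 0, 0, 0, -0.1667, 0, 0, 0]' 0.088; python3 - <<'E'
from h import *
go(.4235,-.2977,.12,1.0)
E
```

```text
time_s: 47.45
position: [0.6198, -0.12, 0.0233]
orientation: [0.686, 0.727, 0.0, 0.001]
force: [0.3, 0.5, -1.6]
gripper_width: 0.0598
grasp_force: 30.0
time_s: 47.75
position: [0.6196, -0.1199, 0.0227]
orientation: [0.686, 0.727, 0.0, 0.0]
force: [0.8, -0.5, 0.2]
gripper_width: 0.075
grasp_force: 0.0
time_s: 48.25
position: [0.6194, -0.1199, 0.1225]
orientation: [0.686, 0.727, 0.0, 0.0]
force: [-0.4, -0.0, -0.1]
gripper_width: 0.0881
grasp_force: 0.0
go [-0.1662, -0.2058, 0.0024] ('rz', np.float64(0.0402)) angle 3.3 tilt [ 6.e-04 -3.e-04 -1.e+00] j6 -0.43
```

Scaled: -0.2058 m / 0.6 = -0.343, -0.1662 m / 0.6 = -0.277, 0.0402 rad / 4 = 0.0101.

```bash
python3 nudge.py '[-0.0667, -0.0833, 0, 0, 0, 0.0101, -0.1333, -0.1667, 0, 0, 0, 0.0101, -0.2, -0.25, 0, 0, 0, 0.0101, -0.277, -0.343, 0, 0, 0, 0.0101, -0.277, -0.343, 0, 0, 0, 0.0101, -0.277, -0.343, 0, 0, 0, 0.0101, -0.277, -0.343, 0, 0, 0, 0.0101, -0.277, -0.343, 0, 0, 0, 0.0101]'; python3 - <<'E'
from h import *
go(.4235,-.2977,.0095,1.0)
c=shot("top",6); np.save("t1.npy",c["frame"])
def lid(fr,X,z):
    p=proj(c,[*X,z]).astype(int); s=8; w=26
    g=cv2.resize(fr[p[1]-w:p[1]+w,p[0]-w:p[0]+w].astype(np.float32).mean(2),None,fx=s,fy=s,interpolation=cv2.INTER_CUBIC)
    ctr=int(w*s); v=np.median(g[ctr-30:ctr+30,ctr-30:ctr+30]); mx=np.percentile(g,99)
    m=(np.abs(g-v)<(mx-v)*.45).astype(np.uint8)
    m=cv2.morphologyEx(m,cv2.MORPH_OPEN,np.ones((9,9)))
    n,l,st,ce=cv2.connectedComponentsWithStats(m); k=l[ctr,ctr]
    r=cv2.minAreaRect(np.argwhere(l==k)[:,::-1].astype(np.float32)); b=cv2.boxPoints(r)
    W=np.array([world(c,((q[0]+.5)/s-.5+p[0]-w,(q[1]+.5)/s-.5+p[1]-w),z)[:2] for q in b])
    e=sorted([(np.linalg.norm(W[i]-W[i-1]),tuple(W[i]-W[i-1])) for i in range(4)])[-1][1]
    print(W.mean(0).round(4),"size",sorted(np.linalg.norm(W[i]-W[i-1]).round(4) for i in(0,1)),"ang",round(np.degrees(np.arctan2(e[1],e[0]))%180,1),"v",v,mx)
f0=np.load("top0.npy")
for X in [(.4329,-.0688),(.4251,-.2977),(.5281,-.3401)]: lid(f0,X,.036)
print("now"); lid(c["frame"],(.6208,-.1198),.048); lid(c["frame"],(.5513,-.3455),.036)
crop(c,270,130,70,60,10,"pics/l.png")
print(((proj(c,[.6208,-.1198,.048])-[270,130])*10+4.5))
E
```

```text
time_s: 49.05
position: [0.424, -0.2969, 0.1217]
orientation: [0.701, 0.713, 0.0, -0.001]
force: [0.5, -0.3, -0.4]
gripper_width: 0.088
grasp_force: 0.0
go [-0.001, -0.0005, 0.1122] ('rz', np.float64(0.0002)) angle 1.01 tilt [-5.0e-04  1.1e-03 -1.0e+00] j6 -0.86
[ 0.4333 -0.0675] size [np.float64(0.0454), np.float64(0.0657)] ang 96.4 v 109.22272 134.14001
[ 0.4252 -0.2977] size [np.float64(0.0451), np.float64(0.0662)] ang 91.1 v 105.71655 130.46544
[ 0.5279 -0.3401] size [np.float64(0.0461), np.float64(0.0661)] ang 81.2 v 106.42633 127.69294
now
[ 0.622  -0.1187] size [np.float64(0.0462), np.float64(0.0666)] ang 94.4 v 111.93697 143.68694
[ 0.5562 -0.348 ] size [np.float64(0.0389), np.float64(0.0657)] ang 84.6 v 110.22891 130.30753
[242.11700345 337.32771655]
```

Scaled: 0.113 m / 0.6 = 0.1883, 0.108 m / 0.6 = 0.18.

```bash
python3 nudge.py '[0, 0, 0.0667, 0, 0, 0, 0, 0, 0.15, 0, 0, 0, 0, 0, 0.18, 0, 0, 0, 0, 0, 0.1883, 0, 0, 0, 0, 0, 0.1883, 0, 0, 0, 0, 0, 0.1883, 0, 0, 0]'; python3 nudge.py '[0, 0, 0, 0, 0, 0, 0, 0, 0, 0, 0, 0, 0, 0, 0, 0, 0, 0, 0, 0, 0, 0, 0, 0, 0, 0, 0, 0, 0, 0, 0, 0, 0, 0, 0, 0]' 0.05;  python3 nudge.py '[0, 0, -0.0667, 0, 0, 0, 0, 0, -0.1333, 0, 0, 0, 0, 0, -0.1667, 0, 0, 0, 0, 0, -0.1667, 0, 0, 0, 0, 0, -0.1667, 0, 0, 0]'; python3 - <<'E'
from h import *
go(.6192,-.1187,.109,3.3)
E
```

```text
time_s: 49.95
position: [0.4242, -0.2982, 0.0106]
orientation: [0.701, 0.713, -0.0, 0.001]
force: [-0.2, -0.2, 0.1]
gripper_width: 0.0881
grasp_force: 0.0
time_s: 50.55
position: [0.4236, -0.2978, 0.0097]
orientation: [0.701, 0.713, -0.0, 0.0]
force: [-1.5, 1.2, 5.0]
gripper_width: 0.0599
grasp_force: 30.0
time_s: 51.05
position: [0.4231, -0.2972, 0.1082]
orientation: [0.701, 0.713, 0.0, -0.001]
force: [0.2, 0.7, -2.3]
gripper_width: 0.0598
grasp_force: 30.0
go [0.1751, 0.1992, -0.0008] ('rz', np.float64(-0.0402)) angle 1.0 tilt [-0.001   0.0011 -1.    ] j6 -0.86
```

Scaled: 0.1988 m / 0.6 = 0.3313, 0.185 m / 0.6 = 0.3083, -0.0402 rad / 4 = -0.0101.

```bash
python3 nudge.py '[0.05, 0.0567, 0, 0, 0, -0.0101, 0.1083, 0.1233, 0, 0, 0, -0.0101, 0.1667, 0.19, 0, 0, 0, -0.0101, 0.225, 0.2567, 0, 0, 0, -0.0101, 0.2667, 0.3083, 0, 0, 0, -0.0101, 0.2912, 0.3313, 0, 0, 0, -0.0101, 0.2912, 0.3313, 0, 0, 0, -0.0101, 0.2912, 0.3313, 0, 0, 0, -0.0101, 0.2912, 0.3313, 0, 0, 0, -0.0101]'; python3 nudge.py '[0, 0, 0, 0, 0, 0, 0, 0, 0, 0, 0, 0]'; python3 - <<'E'
from h import *
go(.6192,-.1187,.058,3.3)
E
```

```text
time_s: 51.95
position: [0.6182, -0.1204, 0.1083]
orientation: [0.687, 0.727, -0.0, -0.001]
force: [-0.6, 0.7, -1.8]
gripper_width: 0.0595
grasp_force: 30.0
time_s: 52.15
position: [0.6188, -0.1203, 0.1094]
orientation: [0.687, 0.727, -0.0, -0.0]
force: [-0.4, 0.4, -2.2]
gripper_width: 0.0596
grasp_force: 30.0
go [0.0015, 0.0005, 0.0514] ('rz', np.float64(-0.0012)) angle 3.23 tilt [-1.e-04  0.e+00 -1.e+00] j6 -0.43
```

Scaled: 0.0514 m / 0.6 = 0.0857, 0.048 m / 0.6 = 0.08.

```bash
python3 nudge.py '[0.0025, 0.0008, 0.0333, 0, 0, 0, 0.0025, 0.0008, 0.0667, 0, 0, 0, 0.0025, 0.0008, 0.08, 0, 0, 0, 0.0025, 0.0008, 0.0857, 0, 0, 0, 0.0025, 0.0008, 0.0857, 0, 0, 0, 0.0025, 0.0008, 0.0857, 0, 0, 0, 0.0025, 0.0008, 0.0857, 0, 0, 0]'; python3 nudge.py '[0, 0, 0, 0, 0, 0, 0, 0, 0, 0, 0, 0, 0, 0, 0, 0, 0, 0]' 0.075;  python3 nudge.py '[0, 0, -0.05, 0, 0, 0, 0, 0, -0.1167, 0, 0, 0, 0, 0, -0.1667, 0, 0, 0, -0.0833, -0.0333, -0.1667, 0, 0, 0, -0.1667, -0.05, -0.1667, 0, 0, 0, -0.1667, -0.05, -0.1667, 0, 0, 0, -0.1667, -0.1667, -0.1667, 0, 0, 0, -0.1667, -0.25, -0.1667, 0, 0, 0, -0.1667, -0.3333, -0.1667, 0, 0, 0, -0.1667, -0.3333, -0.1667, 0, 0, 0]' 0.088; cat >> h.py <<'E'
def lid(c,X,z):
    fr=c["frame"]; p=proj(c,[*X,z]).astype(int); s=8; w=26
    g=cv2.resize(fr[p[1]-w:p[1]+w,p[0]-w:p[0]+w].astype(np.float32).mean(2),None,fx=s,fy=s,interpolation=cv2.INTER_CUBIC)
    ctr=int(w*s); v=np.median(g[ctr-30:ctr+30,ctr-30:ctr+30]); mx=np.percentile(g,99)
    m=(np.abs(g-v)<(mx-v)*.45).astype(np.uint8)
    m=cv2.morphologyEx(m,cv2.MORPH_OPEN,np.ones((9,9)))
    n,l,st,ce=cv2.connectedComponentsWithStats(m); k=l[ctr,ctr]
    r=cv2.minAreaRect(np.argwhere(l==k)[:,::-1].astype(np.float32)); b=cv2.boxPoints(r)
    W=np.array([world(c,((q[0]+.5)/s-.5+p[0]-w,(q[1]+.5)/s-.5+p[1]-w),z)[:2] for q in b])
    e=sorted([(np.linalg.norm(W[i]-W[i-1]),tuple(W[i]-W[i-1])) for i in range(4)])[-1][1]
    print("lid",W.mean(0).round(4),"size",sorted(float(np.linalg.norm(W[i]-W[i-1]).round(4)) for i in(0,1)),"ang",round(np.degrees(np.arctan2(e[1],e[0]))%180,1))
E
python3 - <<'E'
from h import *
c=shot("top",6); lid(c,(.621,-.1187),.084); lid(c,(.5513,-.3455),.036)
go(.4,-.26,.16)
E
```

```text
time_s: 52.85
position: [0.62, -0.1181, 0.0586]
orientation: [0.686, 0.727, 0.0, 0.001]
force: [-1.0, -0.1, -2.7]
gripper_width: 0.0596
grasp_force: 30.0
time_s: 53.15
position: [0.6198, -0.118, 0.0582]
orientation: [0.686, 0.727, 0.0, 0.0]
force: [0.4, 0.1, 0.1]
gripper_width: 0.0751
grasp_force: 0.0
time_s: 54.15
position: [0.4229, -0.2285, 0.1579]
orientation: [0.687, 0.727, -0.0, -0.001]
force: [-0.4, -0.9, 0.3]
gripper_width: 0.0877
grasp_force: 0.0
lid [ 0.622  -0.1181] size [0.0464, 0.0665] ang 93.5
lid [ 0.5329 -0.3536] size [0.0697, 0.104] ang 10.6
go [-0.0291, -0.0286, -0.0021] angle 3.35 tilt [ 6.e-04 -3.e-04 -1.e+00] j6 -0.79
```

Scaled: 0.23 m / 0.6 = 0.3833, 0.05 m / 0.6 = 0.0833.

```bash
python3 nudge.py '[0.0833, 0, 0, 0, 0, 0, 0.1667, 0, 0, 0, 0, 0, 0.25, 0, 0, 0, 0, 0, 0.3333, 0, 0, 0, 0, 0, 0.3833, 0, 0, 0, 0, 0, 0.3833, 0, 0, 0, 0, 0, 0.3833, 0, 0, 0, 0, 0]'; python3 - <<'E'
from h import *
c=shot("top",6); np.save("t2.npy",c["frame"]); lid(c,(.621,-.1187),.084); lid(c,(.5513,-.3455),.036); lid(c,(.55,-.347),.036)
go(.5497,-.3455,.12,-8.6)
E
```

```text
time_s: 55.15
position: [0.4132, 0.0007, 0.1579]
orientation: [0.686, 0.728, -0.0, 0.0]
force: [1.3, -0.3, 0.3]
gripper_width: 0.0882
grasp_force: 0.0
lid [ 0.6221 -0.1182] size [0.0463, 0.0665] ang 93.2
lid [ 0.5516 -0.3468] size [0.0461, 0.0664] ang 81.1
lid [ 0.5516 -0.3468] size [0.0461, 0.0664] ang 81.1
go [-0.3522, 0.1174, 0.0379] ('rz', np.float64(0.2064)) angle 3.23 tilt [-1.e-04 -0.e+00 -1.e+00] j6 -0.34
```

Scaled: -0.3535 m / 0.6 = -0.5892, 0.117 m / 0.6 = 0.195, 0.2117 rad / 4 = 0.0529.

```bash
python3 nudge.py '[-0.0667, 0.0217, 0, 0, 0, 0.0125, -0.1417, 0.0467, 0, 0, 0, 0.025, -0.2167, 0.0717, 0, 0, 0, 0.0375, -0.2917, 0.0967, 0, 0, 0, 0.0529, -0.3667, 0.1217, 0, 0, 0, 0.0529, -0.4417, 0.1467, 0, 0, 0, 0.0529, -0.5167, 0.1717, 0.0333, 0, 0, 0.0529, -0.5892, 0.195, 0.0633, 0, 0, 0.0529, -0.5892, 0.195, 0.0633, 0, 0, 0.0529, -0.5892, 0.195, 0.0633, 0, 0, 0.0529]'; python3 nudge.py '[0, 0, 0, 0, 0, 0, 0, 0, 0, 0, 0, 0, 0, 0, 0, 0, 0, 0]'; python3 - <<'E'
from h import *
go(.5494,-.3468,.009,-8.9)
E
```

```text
time_s: 56.45
position: [0.549, -0.3465, 0.1188]
orientation: [0.76, 0.65, -0.0, -0.001]
force: [0.7, 0.7, -0.5]
gripper_width: 0.0879
grasp_force: 0.0
time_s: 56.75
position: [0.5499, -0.3452, 0.1211]
orientation: [0.759, 0.651, 0.0, 0.001]
force: [-0.3, -0.3, 0.3]
gripper_width: 0.0881
grasp_force: 0.0
go [-0.0016, -0.0004, 0.1121] ('rz', np.float64(0.0022)) angle -8.78 tilt [ 0.0011 -0.001  -1.    ] j6 -0.59
```

Scaled: 0.111 m / 0.6 = 0.185, 0.106 m / 0.6 = 0.1767.

```bash
python3 nudge.py '[0, 0, 0.0667, 0, 0, 0, 0, 0, 0.15, 0, 0, 0, 0, 0, 0.1767, 0, 0, 0, 0, 0, 0.185, 0, 0, 0, 0, 0, 0.185, 0, 0, 0, 0, 0, 0.185, 0, 0, 0]'; python3 nudge.py '[0, 0, 0, 0, 0, 0, 0, 0, 0, 0, 0, 0, 0, 0, 0, 0, 0, 0, 0, 0, 0, 0, 0, 0, 0, 0, 0, 0, 0, 0, 0, 0, 0, 0, 0, 0]' 0.05;  python3 nudge.py '[0, 0, -0.0667, 0, 0, 0, 0, 0, -0.1333, 0, 0, 0, 0, 0, -0.2, 0, 0, 0, 0, 0, -0.2267, 0, 0, 0, 0, 0, -0.2267, 0, 0, 0, 0, 0, -0.2267, 0, 0, 0, 0, 0, -0.2267, 0, 0, 0]'; python3 - <<'E'
from h import *
go(.6194,-.1184,.145,3.3)
E
```

```text
time_s: 57.35
position: [0.5507, -0.3467, 0.0114]
orientation: [0.759, 0.651, 0.0, 0.002]
force: [0.2, -1.1, 0.5]
gripper_width: 0.0878
grasp_force: 0.0
time_s: 57.95
position: [0.5498, -0.346, 0.0093]
orientation: [0.759, 0.651, 0.0, 0.0]
force: [-0.8, 0.5, 4.8]
gripper_width: 0.0599
grasp_force: 30.0
time_s: 58.65
position: [0.549, -0.3454, 0.1427]
orientation: [0.759, 0.651, -0.0, -0.002]
force: [-0.3, 0.1, -1.4]
gripper_width: 0.0598
grasp_force: 30.0
go [0.2351, 0.0347, -0.0019] ('rz', np.float64(-0.2118)) angle -8.83 tilt [-0.0027  0.0024 -1.    ] j6 -0.59
```

Scaled: 0.2355 m / 0.6 = 0.3925, 0.22 m / 0.6 = 0.3667, -0.2118 rad / 4 = -0.053.

```bash
python3 nudge.py '[0.05, 0.0067, 0, 0, 0, -0.0125, 0.1167, 0.0167, 0, 0, 0, -0.025, 0.1833, 0.0267, 0, 0, 0, -0.0375, 0.25, 0.0367, 0, 0, 0, -0.053, 0.3167, 0.0467, 0, 0, 0, -0.053, 0.3667, 0.0533, 0, 0, 0, -0.053, 0.3925, 0.0578, 0, 0, 0, -0.053, 0.3925, 0.0578, 0, 0, 0, -0.053, 0.3925, 0.0578, 0, 0, 0, -0.053]'; python3 nudge.py '[0, 0, 0, 0, 0, 0, 0, 0, 0, 0, 0, 0, 0, 0, 0, 0, 0, 0, 0, 0, 0, 0, 0, 0]'; python3 - <<'E'
from h import *
go(.6194,-.1178,.094,3.3)
E
```

```text
time_s: 59.55
position: [0.6198, -0.1195, 0.1442]
orientation: [0.687, 0.727, -0.0, -0.0]
force: [-0.8, -0.9, -1.9]
gripper_width: 0.0598
grasp_force: 30.0
time_s: 59.95
position: [0.62, -0.119, 0.1449]
orientation: [0.687, 0.727, -0.0, 0.0]
force: [1.0, 0.1, -2.9]
gripper_width: 0.0597
grasp_force: 30.0
go [0.0012, -0.0005, 0.0509] ('rz', np.float64(-0.0005)) angle 3.27 tilt [-0. -0. -1.] j6 -0.43
```

Scaled: 0.0509 m / 0.6 = 0.0848, 0.048 m / 0.6 = 0.08.

```bash
python3 nudge.py '[0.002, -0.0008, 0.0333, 0, 0, 0, 0.002, -0.0008, 0.0667, 0, 0, 0, 0.002, -0.0008, 0.08, 0, 0, 0, 0.002, -0.0008, 0.0848, 0, 0, 0, 0.002, -0.0008, 0.0848, 0, 0, 0, 0.002, -0.0008, 0.0848, 0, 0, 0, 0.002, -0.0008, 0.0848, 0, 0, 0]'; python3 nudge.py '[0, 0, 0, 0, 0, 0, 0, 0, 0, 0, 0, 0, 0, 0, 0, 0, 0, 0]' 0.075;  python3 nudge.py '[0, 0, -0.05, 0, 0, 0, 0, 0, -0.1167, 0, 0, 0, 0, 0, -0.1833, 0, 0, 0, 0, -0.0833, -0.2167, 0, 0, 0, 0, -0.1667, -0.2167, 0, 0, 0, 0, -0.25, -0.2167, 0, 0, 0, 0.0833, -0.3333, -0.2167, 0, 0, 0, 0.1667, -0.3333, -0.2167, 0, 0, 0, 0.1667, -0.3333, -0.2167, 0, 0, 0, 0.1667, -0.3333, -0.2167, 0, 0, 0]' 0.03; python3 - <<'E'
from h import *
c=shot("top",6); np.save("t3.npy",c["frame"]); lid(c,(.621,-.1187),.12)
s=shot("side",4); np.save("s3.npy",s["frame"])
t=np.clip(cv2.resize(c["frame"][185:220,60:140] if 0 else c["frame"][170:220,60:150],None,fx=8,fy=8,interpolation=cv2.INTER_CUBIC)*1.25,0,255).astype(np.uint8)
print(proj(s,[.53,.34,.06]),proj(s,[.53,.34,.128]))
cv2.imwrite("pics/m.png",t)
E
```

```text
time_s: 60.65
position: [0.6199, -0.1175, 0.0949]
orientation: [0.686, 0.727, 0.0, 0.001]
force: [0.0, 0.5, -1.9]
gripper_width: 0.0597
grasp_force: 30.0
time_s: 60.95
position: [0.6197, -0.1174, 0.0944]
orientation: [0.686, 0.727, 0.0, 0.0]
force: [-0.8, -0.5, 0.6]
gripper_width: 0.075
grasp_force: 0.0
time_s: 61.95
position: [0.4135, -0.0275, 0.2246]
orientation: [0.685, 0.728, 0.0, 0.001]
force: [0.5, 0.3, -0.2]
gripper_width: 0.03
grasp_force: 0.0
lid [ 0.6219 -0.1187] size [0.0462, 0.0664] ang 93.0
[198.3683187  124.07277738] [196.91564217 106.3765503 ]
```

View pics/m.png

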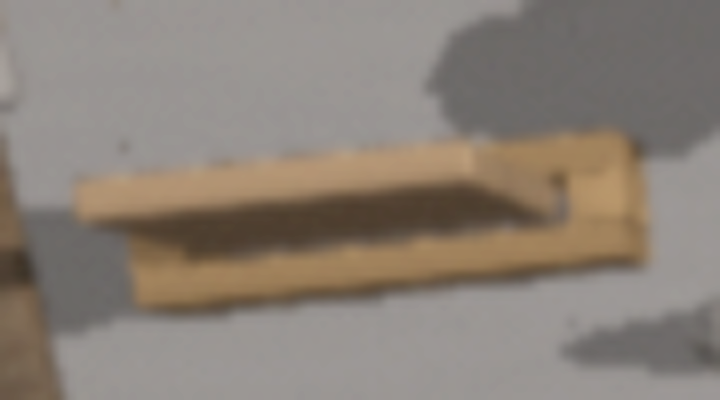

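```bash
python3 - <<'E'
from h import *
c=read_camera("top")
w=lambda p,z: world(c,((p[0]+.5)/8-.5+60,(p[1]+.5)/8-.5+170),z)[:2]
Q=np.array([w(p,.128) for p in[(75,185),(470,145),(482,180),(82,222)]])
print(Q.round(4).tolist(),Q.mean(0).round(4)); e=Q[0]+Q[3]-Q[1]-Q[2]; print("len",np.linalg.norm(e)/2,"ang",np.degrees(np.arctan2(e[1],e[0])))
for p in[(632,132),(648,262),(137,305)]: print(w(p,.034).round(4))
# automated: wood mask top-face? measured from divider's base too
print(sensors.get_state()["position"])
go(Q.mean(0)[0]-.002,Q.mean(0)[1],.2246,np.degrees(np.arctan2(e[1],e[0]))-90)
go(.6127,-.0145,.2,93.3)
E
```

```text
[[0.5312, 0.3898], [0.5439, 0.2816], [0.5341, 0.2777], [0.5209, 0.3872]] [0.5325 0.3341]
len 0.10960648761628816 ang 96.75084158817013
[0.5613 0.2599]
[0.5213 0.2532]
[0.5063 0.4068]
[ 0.4141522  -0.02929216  0.22392543]
go [0.3561, 0.137, -0.0007] ('rz', np.float64(-0.0605)) angle 3.28 tilt [-2.e-04  1.e-04 -1.e+00] j6 -0.41
go [0.0034, 0.1991, 0.0239] ('rz', np.float64(1.5705)) angle 3.28 tilt [-2.e-04  1.e-04 -1.e+00] j6 -0.41
```

Scaled: 0.3561 m / 0.6 = 0.5935, 0.09 m / 0.6 = 0.15, -0.0605 rad / 4 = -0.0151.

```bash
python3 nudge.py '[0.0667, 0.025, 0, 0, 0, -0.0151, 0.15, 0.0583, 0, 0, 0, -0.0151, 0.2333, 0.0917, 0, 0, 0, -0.0151, 0.3, 0.1167, 0, 0, 0, -0.0151, 0.3833, 0.15, 0, 0, 0, -0.0151, 0.45, 0.175, 0, 0, 0, -0.0151, 0.5167, 0.2, 0, 0, 0, -0.0151, 0.5935, 0.2283, 0, 0, 0, -0.0151, 0.5935, 0.2283, 0, 0, 0, -0.0151, 0.5935, 0.2283, 0, 0, 0, -0.0151]' 0.045; python3 nudge.py '[0, 0, 0, 0, 0, 0, 0, 0, 0, 0, 0, 0, 0, 0, 0, 0, 0, 0, 0, 0, 0, 0, 0, 0]'; python3 - <<'E'
from h import *
go(.5305,.3341,.103,6.75)
E
```

```text
time_s: 63.5
position: [0.5302, 0.3348, 0.2231]
orientation: [0.664, 0.748, -0.001, -0.0]
force: [0.3, 0.3, -0.0]
gripper_width: 0.0448
grasp_force: 0.0
time_s: 63.9
position: [0.5304, 0.3338, 0.2244]
orientation: [0.664, 0.747, 0.0, 0.0]
force: [0.9, -0.6, 0.2]
gripper_width: 0.0449
grasp_force: 0.0
go [0.0003, 0.0001, 0.1214] ('rz', np.float64(-0.0004)) angle 6.73 tilt [ 4.e-04  1.e-04 -1.e+00] j6 0.26
```

Scaled: 0.1214 m / 0.6 = 0.2023, 0.115 m / 0.6 = 0.1917.

```bash
python3 nudge.py '[0, 0, 0.05, 0, 0, 0, 0, 0, 0.1167, 0, 0, 0, 0, 0, 0.1667, 0, 0, 0, 0, 0, 0.1917, 0, 0, 0, 0, 0, 0.2023, 0, 0, 0, 0, 0, 0.2023, 0, 0, 0, 0, 0, 0.2023, 0, 0, 0]'; python3 nudge.py '[0, 0, 0, 0, 0, 0, 0, 0, 0, 0, 0, 0, 0, 0, 0, 0, 0, 0, 0, 0, 0, 0, 0, 0, 0, 0, 0, 0, 0, 0, 0, 0, 0, 0, 0, 0, 0, 0, 0, 0, 0, 0, 0, 0, 0, 0, 0, 0]' 0.0;  python3 - <<'E'
from h import *
s=sensors.get_state(); print(s["force"],s["ft_torque"]); go(.5305,.3341,.103,6.75)
E
```

```text
time_s: 64.6
position: [0.5308, 0.3345, 0.1038]
orientation: [0.664, 0.748, 0.001, 0.0]
force: [-0.1, -0.1, 0.1]
gripper_width: 0.0451
grasp_force: 0.0
time_s: 65.4
position: [0.5305, 0.3344, 0.1028]
orientation: [0.664, 0.748, 0.0, 0.0]
force: [0.8, -0.8, 1.3]
gripper_width: 0.0121
grasp_force: 29.9
[ 0.78710629 -0.76387497  1.27791697] [ 0.00229561 -0.15514774 -0.01704865]
go [-0.0003, -0.0, -0.0002] ('rz', np.float64(0.0004)) angle 6.77 tilt [ 5.e-04  2.e-04 -1.e+00] j6 0.26
```

Scaled: -0.195 m / 0.6 = -0.325, -0.17 m / 0.6 = -0.2833.

```bash
python3 nudge.py '[0, 0, -0.0333, 0, 0, 0, 0, 0, -0.0833, 0, 0, 0, 0, 0, -0.15, 0, 0, 0, 0, 0, -0.2167, 0, 0, 0, 0, 0, -0.2833, 0, 0, 0, 0, 0, -0.325, 0, 0, 0, 0, 0, -0.325, 0, 0, 0, 0, 0, -0.325, 0, 0, 0]'; python3 nudge.py '[0, 0, 0, 0, 0, 0.025, 0, 0, 0, 0, 0, 0.0625, 0, 0, 0, 0, 0, 0.1, 0, 0, 0, 0, 0, 0.1375, 0, 0, 0, 0, 0, 0.175, 0, 0, 0, 0, 0, 0.2125, 0, 0, 0, 0, 0, 0.25, 0, 0, 0, 0, 0, 0.2875, 0, 0, 0, 0, 0, 0.325, 0, 0, 0, 0, 0, 0.3625]'; python3 nudge.py '[0, 0, 0, 0, 0, 0.025, 0, 0, 0, 0, 0, 0.0453, 0, 0, 0, 0, 0, 0.0453, 0, 0, 0, 0, 0, 0.0453]';  python3 - <<'E'
from h import *
s=sensors.get_state(); print(s["position"]); go(.6127,-.0148,.298,93.3)
E
```

```text
time_s: 66.2
position: [0.53, 0.3343, 0.2961]
orientation: [0.664, 0.748, -0.001, -0.0]
force: [0.2, 0.1, -1.7]
gripper_width: 0.0118
grasp_force: 29.9
time_s: 67.2
position: [0.5298, 0.3341, 0.2948]
orientation: [0.993, 0.116, -0.002, 0.001]
force: [-0.1, 0.6, -1.9]
gripper_width: 0.0119
grasp_force: 29.9
time_s: 67.6
position: [0.53, 0.3342, 0.296]
orientation: [1.0, 0.03, -0.001, 0.0]
force: [-0.6, -0.3, -2.7]
gripper_width: 0.0117
grasp_force: 29.9
[0.53002882 0.33424588 0.29601295]
go [0.0615, 0.3534, -0.0018] ('rz', np.float64(0.0026)) angle -86.55 tilt [-0.0025 -0.001  -1.    ] j6 1.89
```

Scaled: 0.3534 m / 0.6 = 0.589, 0.34 m / 0.6 = 0.5667, 0.0026 rad / 4 = 0.0007.

```bash
python3 nudge.py '[0.0083, 0.05, 0, 0, 0, 0.0007, 0.02, 0.1167, 0, 0, 0, 0.0007, 0.0317, 0.1833, 0, 0, 0, 0.0007, 0.0433, 0.25, 0, 0, 0, 0.0007, 0.055, 0.3167, 0, 0, 0, 0.0007, 0.0667, 0.3833, 0, 0, 0, 0.0007, 0.0783, 0.45, 0, 0, 0, 0.0007, 0.09, 0.5167, 0, 0, 0, 0.0007, 0.0983, 0.5667, 0, 0, 0, 0.0007, 0.1025, 0.589, 0, 0, 0, 0.0007]'; python3 nudge.py '[0, 0, 0, 0, 0, 0, 0, 0, 0, 0, 0, 0, 0, 0, 0, 0, 0, 0, 0, 0, 0, 0, 0, 0, 0, 0, 0, 0, 0, 0, 0, 0, 0, 0, 0, 0]';  python3 - <<'E'
from h import *
c=shot("top",4); lid(c,(.621,-.1187),.12); s=shot("side",4)
np.save("t4.npy",c["frame"])
s=sensors.get_state(); print(s["position"]); go(.6127,-.0148,.16,93.3)
# tray centre & slot seen again: rollers and wall from first frame, for slot y
E
```

```text
time_s: 68.6
position: [0.6123, -0.0173, 0.2966]
orientation: [1.0, 0.027, -0.001, -0.0]
force: [0.6, 0.3, -1.7]
gripper_width: 0.0116
grasp_force: 29.9
time_s: 69.2
position: [0.6122, -0.0144, 0.2977]
orientation: [1.0, 0.028, 0.0, -0.0]
force: [-1.0, 0.1, -1.0]
gripper_width: 0.0119
grasp_force: 29.9
lid [ 0.62   -0.1181] size [0.0728, 0.1271] ang 168.0
[ 0.61220932 -0.01490493  0.29760799]
go [0.0005, -0.0001, 0.1376] ('rz', np.float64(-0.0023)) angle -86.83 tilt [ 0.  0. -1.] j6 1.3
```

```bash
python3 - <<'E'
from h import *
c=read_camera("top"); u=np.array([-.0576,.9983])
for n,p,z in[("wall L edge",(335,185),.04),("wall R edge",(355,185),.04),("wall R lower",(357,185),.02),("roller L",(370,118),.02),("roller L",(376,255),.02),("roller R",(390,118),.025),("roller R",(398,255),.025)]:
    X=world(c,((p[0]+.5)/5-.5+178,(p[1]+.5)/5-.5+130),z)[:2]; print(n,X.round(4),"along tray y from centre",((X-[.6147,-.0148])@u).round(4))
E
```

```text
wall L edge [0.6123 0.0007] along tray y from centre 0.0156
wall R edge [ 0.6125 -0.0092] along tray y from centre 0.0058
wall R lower [ 0.6163 -0.0104] along tray y from centre 0.0043
roller L [ 0.6508 -0.0166] along tray y from centre -0.0039
roller L [ 0.5808 -0.0203] along tray y from centre -0.0036
roller R [ 0.6498 -0.0266] along tray y from centre -0.0138
roller R [ 0.5802 -0.0312] along tray y from centre -0.0144
```

Units first: shifts go in shares of 0.6 m and turns go in shares of 4 rad. So 0.153 m / 0.6 = 0.255, 0.14 m / 0.6 = 0.2333, 0.003 rad / 4 = 0.0008.

```bash
python3 nudge.py '[0.0008, 0, 0.05, 0, 0, 0.0008, 0.0008, 0, 0.1167, 0, 0, 0.0008, 0.0008, 0, 0.1833, 0, 0, 0.0008, 0.0008, 0, 0.2333, 0, 0, 0.0008, 0.0008, 0, 0.255, 0, 0, 0.0008, 0.0008, 0, 0.255, 0, 0, 0.0008, 0.0008, 0, 0.255, 0, 0, 0.0008]'; python3 nudge.py '[0, 0, 0, 0, 0, 0, 0, 0, 0, 0, 0, 0, 0, 0, 0, 0, 0, 0]'; python3 nudge.py '[0, 0, 0.0083, 0, 0, 0, 0, 0, 0.0167, 0, 0, 0, 0, 0, 0.025, 0, 0, 0, 0, 0, 0.025, 0, 0, 0]'; python3 - <<'E'
from h import *
go(.6127,-.0148,.1028,93.3)
E
```

```text
time_s: 70.35
position: [0.6135, -0.015, 0.1463]
orientation: [1.0, 0.026, 0.001, 0.0]
force: [0.3, 0.4, -0.9]
gripper_width: 0.0119
grasp_force: 29.9
time_s: 70.65
position: [0.613, -0.0149, 0.1454]
orientation: [1.0, 0.026, 0.001, 0.0]
force: [0.3, -0.0, -1.8]
gripper_width: 0.0117
grasp_force: 29.9
time_s: 71.05
position: [0.6123, -0.0148, 0.1285]
orientation: [1.0, 0.026, -0.001, -0.0]
force: [-0.4, 0.7, -1.5]
gripper_width: 0.0117
grasp_force: 29.9
go [0.0005, 0.0, 0.0257] ('rz', np.float64(-0.0052)) angle -87.0 tilt [-1.8e-03  4.0e-04 -1.0e+00] j6 1.3
```

Scaled: 0.012 m / 0.6 = 0.02, 0.009 m / 0.6 = 0.015, -0.005 rad / 4 = -0.0013.

```bash
python3 nudge.py '[0, 0, 0.005, 0, 0, -0.0013, 0, 0, 0.01, 0, 0, -0.0013, 0, 0, 0.015, 0, 0, -0.0013, 0, 0, 0.02, 0, 0, -0.0013]'; python3 nudge.py '[0, 0, 0.005, 0, 0, 0, 0, 0, 0.01, 0, 0, 0, 0, 0, 0.015, 0, 0, 0]'; python3 nudge.py '[0, 0, 0.005, 0, 0, 0, 0, 0, 0.0083, 0, 0, 0, 0, 0, 0.0083, 0, 0, 0]';python3 - <<'E'
from h import *
go(.6127,-.0148,.1028,93.3)
E
```

```text
time_s: 71.45
position: [0.6133, -0.0147, 0.1188]
orientation: [1.0, 0.029, 0.001, 0.0]
force: [-2.1, 1.4, 9.4]
gripper_width: 0.0118
grasp_force: 30.0
time_s: 71.75
position: [0.6129, -0.0146, 0.109]
orientation: [1.0, 0.029, 0.0, -0.0]
force: [-0.6, 1.5, 0.6]
gripper_width: 0.0118
grasp_force: 30.0
time_s: 72.05
position: [0.6126, -0.0147, 0.1031]
orientation: [1.0, 0.029, -0.0, -0.0]
force: [1.1, 0.8, -2.9]
gripper_width: 0.0115
grasp_force: 30.0
go [0.0, 0.0001, 0.0003] ('rz', np.float64(-0.0002)) angle -86.71 tilt [-4.e-04  3.e-04 -1.e+00] j6 1.3
```

Scaled: 0.001 m / 0.6 = 0.0017.

```bash
python3 nudge.py '[0, 0, 0.0017, 0, 0, 0, 0, 0, 0.0017, 0, 0, 0]'; python3 nudge.py '[0, 0, 0, 0, 0, 0, 0, 0, 0, 0, 0, 0, 0, 0, 0, 0, 0, 0]' 0.03;python3 nudge.py '[0, 0, -0.05, 0, 0, 0, 0, 0, -0.075, 0, 0, 0, 0, 0, -0.075, 0, 0, 0]'; python3 nudge.py '[0, 0, 0, 0, 0, 0, 0, 0, 0, 0, 0, 0, 0, 0, 0, 0, 0, 0, 0, 0, 0, 0, 0, 0, 0, 0, 0, 0, 0, 0]' 0.0; python3 nudge.py '[0, 0, 0.0083, 0, 0, 0, 0, 0, 0.0167, 0, 0, 0, 0, 0, 0.0233, 0, 0, 0, 0, 0, 0.0267, 0, 0, 0, 0, 0, 0.0267, 0, 0, 0]'
```

```text
time_s: 72.25
position: [0.6128, -0.0148, 0.1028]
orientation: [1.0, 0.029, 0.0, -0.0]
force: [0.8, 1.6, 1.2]
gripper_width: 0.0118
grasp_force: 30.0
time_s: 72.55
position: [0.6126, -0.015, 0.1026]
orientation: [1.0, 0.029, -0.0, 0.0]
force: [-0.9, -0.3, -0.5]
gripper_width: 0.0301
grasp_force: 0.0
time_s: 72.85
position: [0.6136, -0.0151, 0.1497]
orientation: [1.0, 0.029, 0.002, 0.001]
force: [0.4, 0.4, -0.4]
gripper_width: 0.0299
grasp_force: 0.0
time_s: 73.35
position: [0.6126, -0.0148, 0.1472]
orientation: [1.0, 0.029, -0.0, -0.0]
force: [-0.8, 0.2, -0.1]
gripper_width: 0.0001
grasp_force: 0.0
time_s: 73.85
position: [0.6125, -0.0148, 0.1312]
orientation: [1.0, 0.029, -0.0, -0.0]
force: [-0.3, -0.3, -0.2]
gripper_width: 0.0003
grasp_force: 0.0
```

Scaled: 0.003 m / 0.6 = 0.005, 0.002 m / 0.6 = 0.0033.

```bash
python3 nudge.py '[0, 0, 0.0017, 0, 0, 0, 0, 0, 0.0033, 0, 0, 0, 0, 0, 0.005, 0, 0, 0, 0, 0, 0.005, 0, 0, 0]';python3 nudge.py '[0, 0, 0.0008, 0, 0, 0, 0, 0, 0.0017, 0, 0, 0, 0, 0, 0.0017, 0, 0, 0]'
```

```text
time_s: 74.25
position: [0.6127, -0.0149, 0.1285]
orientation: [1.0, 0.029, -0.0, -0.0]
force: [-0.1, -0.9, 0.3]
gripper_width: 0.0007
grasp_force: 0.0
time_s: 74.55
position: [0.6129, -0.0149, 0.1284]
orientation: [1.0, 0.029, 0.0, 0.0]
force: [-2.3, 0.1, 5.8]
gripper_width: 0.0004
grasp_force: 2.7
```

Scaled: 0.002 m / 0.6 = 0.0033, 0.001 m / 0.6 = 0.0017.

```bash
python3 nudge.py '[0, 0, 0.0017, 0, 0, 0, 0, 0, 0.0033, 0, 0, 0, 0, 0, 0.0033, 0, 0, 0]';python3 nudge.py '[0, 0, -0.0667, 0, 0, 0, 0, 0, -0.15, 0, 0, 0, 0, 0, -0.2333, 0, 0, 0, -0.0833, 0, -0.2333, 0, 0, 0, -0.1667, 0, -0.2333, 0, 0, 0, -0.25, 0, -0.2333, 0, 0, 0, -0.3333, 0, -0.2333, 0, 0, 0, -0.4167, 0, -0.2333, 0, 0, 0, -0.4167, 0, -0.2333, 0, 0, 0]'; python3 - <<'E'
from h import *
c=shot("top",6); lid(c,(.621,-.1187),.12); s=shot("side",6)
B=np.vstack
def big(c,x,y,w,h,sc): return np.clip(cv2.resize(c["frame"][y:y+h,x:x+w],None,fx=sc,fy=sc,interpolation=cv2.INTER_CUBIC)*1.25,0,255).astype(np.uint8)
cv2.imwrite("pics/n.png",np.hstack([big(c,175,110,150,120,2.6667),big(s,210,110,130,104,2.6667*1.1538)[:320,:400]]) if 0 else np.hstack([cv2.resize(big(c,185,120,130,130,3),(400,400)),cv2.resize(big(s,225,115,110,110,3),(400,400))]))
for n,X in[("div",[.6147,-.0148,.128]),("end+",[.6147+.055,-.0148+.0032,.128]),("end-",[.6147-.055,-.0148-.0032,.128]),("hat",[.609,.0898,.162])]: print(n,((proj(c,X)-[185,120])*400/130).round(0),((proj(s,X)-[225,115])*400/110).round(0))
E
```

```text
time_s: 74.85
position: [0.6133, -0.0151, 0.1283]
orientation: [1.0, 0.029, 0.001, 0.001]
force: [-5.7, -0.0, 17.3]
gripper_width: 0.0005
grasp_force: 8.8
time_s: 75.75
position: [0.359, -0.0285, 0.2657]
orientation: [1.0, 0.028, 0.0, 0.0]
force: [-0.1, -0.7, 0.1]
gripper_width: 0.0005
grasp_force: 0.0
lid [ 0.6219 -0.1186] size [0.046, 0.0664] ang 93.1
div [205. 118.] [187. 138.]
end+ [202.  45.] [243. 116.]
end- [209. 192.] [130. 160.]
hat [ 58. 114.] [114.  41.]
```

View pics/n.png

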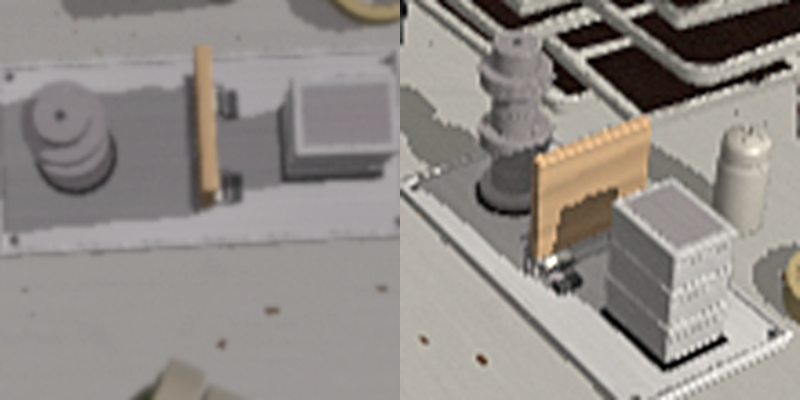

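The last picture shows five hats in a straight column, with the top dot at (60,115). The three tins are stacked squarely. The divider is upright and home, its top running from (203,45) to (208,193) as predicted.

```bash
python3 -c "
from workcell import env, sensors, job, read_camera
print(job.close_job())"
```

```text
the job is handed in; nothing more can be done
None
```

The job is handed in: five press heads and three tins are stacked on their pads, the divider is pushed fully home in the clip slot (confirmed by force and the last picture), and the gripper is clear of everything, after about 76 s of the 210 s allowed.

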